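# Unstack a mixed food donation and sort it onto the stock sheets

## Robot

A 7-joint arm with a two-finger parallel gripper is mounted at the origin on the work surface. World frame = base frame: x ahead of the robot, y to its left, z up, the work surface at z = 0. Lengths are in m, angles in rad, forces in N, time in s.
With the tool pointing down it reaches from about 0.35 to 0.9 m from the base axis. Payload 8.1 kg.
Tool frame: the origin (TCP) lies midway between the tips of the shut fingers; the grasp point (between the pads) lies 19 mm behind it; x points along the fingers, z is the direction in which the jaws open and shut, and the axes are right-handed (so a half turn about x gives the same grasp; the last joint's range is limited). The gripper opens to 92 mm and grips with 3 to 60 N. Pads are 19 mm wide; open, the fingers measure 130 mm over their backs; the gripper's body (75 mm by 190 mm) begins 47 mm behind the grasp point.
Start: joints at [1.225, 0.434, 0.025, 1.573, -0.012, 1.134, -0.075], TCP at [0.15, -0.607, 0.227] pointing down, gripper open.
Joint ranges: [-2.62, 2.62], [-0.44, 2.09], [-1.27, 1.32], [0.08, 2.57], [-1.32, 4.46], [0.12, 2], [-2.74, 2.74]. Speed limits (rad/s): [2.22, 2.22, 3.01, 3.01, 3.14, 3.14, 3.14].

## Interface

Orientations are given as a rotation vector (axis times angle).
In Python, from cell import arm gives the robot as it stands. The module is installed in compiled form; this text tells all that it offers.
- The arm moves only by the tool move_arm, never from a script. Its argument "steps" is text: rows parted by semicolons, each of 5 numbers parted by spaces: the shift along the tool's x, y, z in m, then the turn about the tool's x in rad, then the closure in counts, from 0 (fully open) to 255 (shut). A call has 1 to 10 rows; each row is the pose to reach, as a shift and turn from the pose commanded when the call began, along the tool's axes at that moment; what a row does not reach only later rows make up. A row lasts 1/12 s, in which the tool goes at most 41.7 mm and 7.16 degrees, less where a joint would pass 70% of its speed; a pose out of reach is approached as far as the arm can. A call with a gripper value outside its range is refused whole. The fingers move at their own pace and stop on an object; "squeeze" is the grip in N (left out, the last holds). Time passes only in rows, so rows that repeat a pose let the fingers close. It gives the time, the measured TCP pose, the force and the opening at its end, in the units of the state.
- arm.observe(): the state, without advancing time (a new reading comes with each control period).
- arm.get_image(name): name is "scene" or "side" or "wrist"; returns a dict with "img" (420x560x3 uint8, blue, green, red), "z_map" (420x560 float32, m along the optical axis (not along the pixel's ray), 0 where there is no reading), "vfov" (degrees; the focal length in pixels is half the picture's height over the tangent of half this angle, whatever the lens; pixels are square), "cx", "cy" (the principal point, pixels), "extrinsics" (4x4, takes a point from camera to world coordinates). Camera axes: x right, y up, looking along -z (the intrinsics and any distortion apply to the point x, -y, -z); pixel columns grow to the right and rows downward; lengths in m; the calibration is good to about 2 mm. The wrist camera is an equidistant fisheye: a pixel r from the principal point sees the ray r / f radians off the axis. A picture is of the moment at which its call begins.
- arm.sign_off(): hands the job in, once; it reports no verdict.
The state is a dict: "clock": time; "joints": joint angles; "dq": joint speeds; "joint_efforts": joint torques, N m; "position": TCP position; "ee_rot": TCP orientation; "force": force on the tool from outside, world axes, zero at the start; "ft_torque": the same for the moment, N m; "width": opening from 0.0 (shut) to 1.0 (fully open).
Only numpy, scipy, OpenCV 4.12 (cv2) and the standard library are available. Lean on these libraries where they do the work, as an engineer would, in place of code of your own. Each camera call takes 0.05 s, during which the arm holds its last target.

## Task

Take this little stack of donated food apart from the top, lifting one thing at a time, and put each thing with its own kind: the jar, the tin, the small box and the long carton each go inside the outline on the white card sheet that already carries a row of the same goods. Stand them upright and flat, the box and the carton squarely along their outlines, never tip one over, and leave the tape roll and the mug where they are.

Things in the scene. Friction and masses are not known exactly. Their poses are not given: they have to be found in the camera images.
- jar_mid (a point): Small amber glass preserve jar with a brass screw lid, round, 38 mm across the lid (37 mm the glass), 50 mm tall, about 90 g. It stands on top of the stack, on the tin or on the small box. The point is its centre, half-way up (25 mm above its base); z is up along its axis.
- tin_mid (a point): Small round food tin, steel with a paper sleeve, 50 mm across, 36 mm tall, about 110 g. It stands on one end of the long carton, 45 mm along the carton from its centre. The point is its centre, half-way up (18 mm above its base); z is up along its axis.
- box_mid (a point): Small box of tea in dark grey-brown card with a paper band, 60 x 44 mm, 36 mm tall, about 70 g. It stands on the other end of the long carton, 45 mm from its centre, lying the same way as the carton. The point is its centre, half-way up; x runs along the 60 mm side, y along the 44 mm side, z up.
- carton_mid (a point): Long flat brown cardboard biscuit carton with pale ends and band, 160 x 60 mm, 34 mm tall, about 220 g, lying flat on the table as the bottom of the stack. The point is its centre, half-way up (17 mm above the table); x runs along the 160 mm side, y along the 60 mm side, z up.
- jar_spot (a point): Place for the jar: a thin black circle outline, 46 mm across inside, printed on a fixed white card sheet (170 mm along x, 178 along y, 4 thick). Behind it, 100 mm along +x, stands a row of four jars of the same kind, 40 mm apart, 50 mm tall, stuck to the sheet. Point: outline's centre, on the sheet's top face; z up, x towards the row. The jar stands here upright.
- tin_spot (a point): Place for the tin: a thin black circle outline, 58 mm across inside, printed on a fixed white card sheet (170 mm along x, 178 along y, 4 thick). Behind it, 100 mm along +x, stands a row of three tins of the same kind, 56 mm apart, 36 mm tall, stuck to the sheet. Point: outline's centre, on the sheet's top face; z up, x towards the row. The tin stands here upright.
- box_spot (a point): Place for the small box: a thin black rectangle outline, 68 x 52 mm, printed on a fixed white card sheet (170 mm along x, 178 along y, 4 thick). Behind it, 100 mm along +x, stands a row of two small boxes of the same kind, 84 mm apart, 36 mm tall, stuck to the sheet. Point: outline's centre, on the sheet's top face; z up, x towards the row. Long side along y: the box's 60 mm side lies along y, either way round.
- carton_spot (a point): Place for the long carton: a thin black rectangle outline, 168 x 68 mm, printed on a fixed white card sheet (170 mm along x, 178 along y, 4 thick). Behind it, 100 mm along +x, stands a row of one carton of the same kind, lying along y, 34 mm tall, stuck to the sheet. Point: outline's centre, on the sheet's top face; z up, x towards the row. Long side along y: the carton's 160 mm side lies along y, either way round.
- tape_roll: Bystander, to be left alone: roll of packing tape lying flat on the table, a ring 90 mm across and 45 mm tall with a 68 mm hole. Origin at the centre of its underside.
- mug: Bystander, to be left alone: white ceramic mug, 76 mm across the rim, 85 mm tall, with a handle at its +y side. Origin at the centre of its underside.
Not all that is in view belongs to the job. What is shaped like the part that bears tin_mid but blue is not meant.

How it is judged:
By the outcome, as a careful person would: the job done as asked, in the order asked, and still so for the second after the job is handed in, with the robot touching nothing.
It also fails if it takes over 104 s, if anything falls off the work surface, if the arm or the gripper's body presses on something with over 40 N, if the wrist force passes 120 N, or if a joint passes its speed limit or range.

## Working session

There is one attempt and no reset: what is moved stays moved. The work goes in short steps, Python scripts to look and compute and a tool call to move; the robot and the scene stay as the last step left them, time stands still between calls to the robot, and variables do not carry over. Pictures are saved under pics/ and viewed, and the job is handed in when it is done.

Besides the shell and the picture viewer there is one more tool, called after ">>>" as name(argument=value, ...) on one line, values as JSON. move_arm: Moves the arm, as the interface text tells. Its arguments: {"type":"object","properties":{"steps":{"type":"string"},"squeeze":{"type":"number"}},"required":["steps"]}

```bash
mkdir -p pics
cat > h.py <<'E'
import numpy as np, cv2
from cell import arm
def snap(n,tag):
    d=arm.get_image(n); cv2.imwrite(f'pics/{tag}.png',d['img']); np.savez(f'pics/{tag}.npz',**{k:np.array(v) for k,v in d.items()}); return d
E
python3 - <<'E'
from h import *
print(arm.observe())
for n in ['scene','side','wrist']:
    d=snap(n,n+'0'); print(n,d['vfov'],d['cx'],d['cy'],np.round(d['extrinsics'],3).tolist(),[k for k in d])
E
```

```text
{'clock': 0.0, 'joints': array([ 1.2253568 ,  0.43521598,  0.02496645,  1.57405297, -0.01158052,
        1.1339918 , -0.07508526]), 'dq': array([-0.00138756, -0.00033736,  0.00055621, -0.00126243,  0.00072746,
       -0.0003464 ,  0.00083951]), 'joint_efforts': array([-1.32546527e-03, -6.67833853e+01,  9.85150784e-01, -3.14454675e+01,
       -6.04557549e-02,  4.27585992e-02,  1.92579027e-04]), 'position': array([ 0.15011438, -0.6062044 ,  0.22596631]), 'ee_rot': array([ 1.0293707 ,  1.31564385, -1.02801335]), 'force': array([-0.16590237, -0.0192686 ,  0.12651104]), 'ft_torque': array([0.0111471, 0.0059235, 0.0036105]), 'width': 0.9961351016170149}
scene 52.89646263589807 279.15176756426547 209.12914673170712 [[-0.713, -0.605, 0.356, 0.902], [0.701, -0.611, 0.368, 0.422], [-0.005, 0.512, 0.859, 1.065], [0.0, 0.0, 0.0, 1.0]] ['img', 'z_map', 'vfov', 'cx', 'cy', 'extrinsics']
side 48.90115735337681 273.40121754763356 210.82230202707305 [[0.915, 0.32, -0.245, 0.254], [-0.403, 0.7, -0.59, -0.576], [-0.018, 0.638, 0.77, 0.838], [0.0, 0.0, 0.0, 1.0]] ['img', 'z_map', 'vfov', 'cx', 'cy', 'extrinsics']
wrist 65.70646984690485 277.4549100560186 209.77885469346177 [[0.24, 0.93, 0.278, 0.225], [-0.971, 0.231, 0.067, -0.587], [-0.001, -0.286, 0.958, 0.384], [0.0, 0.0, 0.0, 1.0]] ['img', 'z_map', 'vfov', 'cx', 'cy', 'extrinsics']
```

View pics/scene0.png

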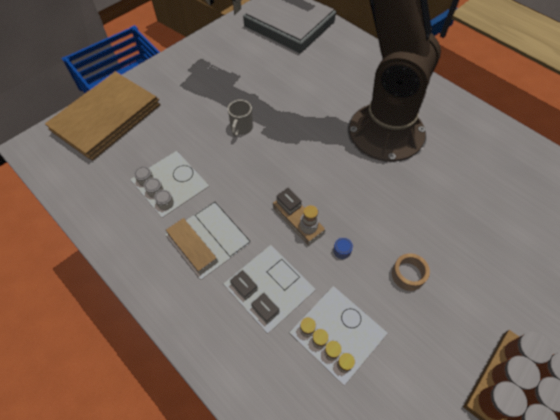

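View pics/side0.png

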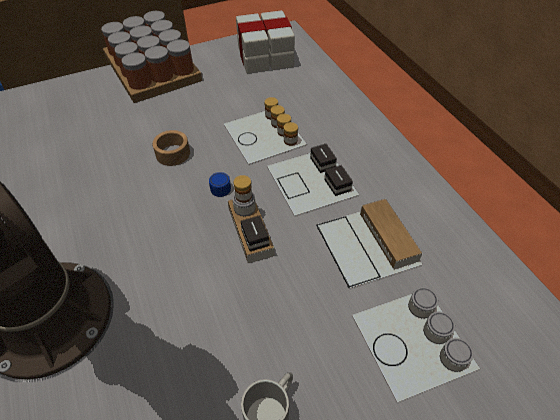

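View pics/wrist0.png

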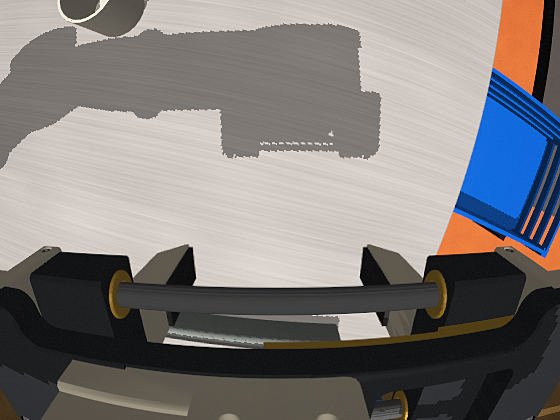

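The views show the stack (scene about (300,212)): the jar on the tin, the box on the other end of the carton. The four sheets are tin, carton, box and jar, from left to right. Next I measure them.

```bash
cat >> h.py <<'E'
def load(tag):
    z=np.load(f'pics/{tag}.npz'); return {k:z[k] for k in z.files}
def foc(d): return d['img'].shape[0]/2/np.tan(np.radians(float(d['vfov']))/2)
def dirs(d,uv,fish=False):
    uv=np.atleast_2d(np.asarray(uv,float)); x=(uv[:,0]-d['cx'])/foc(d); y=(uv[:,1]-d['cy'])/foc(d)
    if fish:
        r=np.hypot(x,y)+1e-12; v=np.c_[np.sin(r)*x/r,-np.sin(r)*y/r,-np.cos(r)]
    else: v=np.c_[x,-y,-np.ones_like(x)]
    return v
def onplane(d,uv,h,fish=False):
    E=d['extrinsics']; w=dirs(d,uv,fish)@E[:3,:3].T; o=E[:3,3]
    return o+w*((h-o[2])/w[:,2])[:,None]
def cloud(d,fish=False):
    H,W=d['z_map'].shape; u,v=np.meshgrid(np.arange(W),np.arange(H)); c=dirs(d,np.c_[u.ravel(),v.ravel()],fish)
    c=c*(d['z_map'].ravel()/-c[:,2])[:,None]; E=d['extrinsics']
    return (c@E[:3,:3].T+E[:3,3]).reshape(H,W,3)
def proj(d,P):
    E=d['extrinsics']; c=(np.atleast_2d(P)-E[:3,3])@E[:3,:3]; f=foc(d)
    return np.c_[d['cx']+f*c[:,0]/-c[:,2],d['cy']-f*c[:,1]/-c[:,2]]
E
python3 - <<'E'
from h import *
for t in ['scene0','side0']:
    d=load(t); P=cloud(d); ok=d['z_map']>0
    m=ok&(P[...,0]>.3)&(P[...,0]<.9)&(np.abs(P[...,1])<.6)&(abs(P[...,2])<.015)
    print(t,m.sum(),np.median(P[m][:,2]))
    hsv=cv2.cvtColor(d['img'],cv2.COLOR_BGR2HSV)
    # white sheets
    S=(hsv[...,1]<25)&(hsv[...,2]>170)
    n,l,st,c=cv2.connectedComponentsWithStats(S.astype(np.uint8))
    for i in range(1,n):
        if st[i,4]>300:print(' white',st[i],np.round(onplane(d,c[i],.004),3))
    # heights
    Z=ok&(P[...,2]>.012)&(P[...,0]>.3)&(P[...,0]<1.0)&(np.abs(P[...,1])<.7)
    n,l,st,c=cv2.connectedComponentsWithStats(Z.astype(np.uint8))
    for i in range(1,n):
        if st[i,4]>60:
            q=P[l==i]; top=q[q[:,2]>q[:,2].max()-.006]; print(' obj',st[i],np.round(q.max(0),3),np.round(top.mean(0),3))
d=load('scene0');cv2.imwrite('pics/s_crop.png',cv2.resize(d['img'][140:390,120:440],None,fx=2.4,fy=2.4,interpolation=cv2.INTER_CUBIC))
d=load('side0');cv2.imwrite('pics/d_crop.png',cv2.resize(d['img'][90:400,215:485],None,fx=1.9,fy=1.9,interpolation=cv2.INTER_CUBIC))
E
```

```text
scene0 74081 -0.0011560256220020104
 obj [  59   86  101   74 3122] [ 0.782 -0.568  0.056] [ 0.639 -0.642  0.051]
 obj [228 100  25  38 589] [ 0.39  -0.309  0.087] [ 0.335 -0.349  0.084]
 obj [134 167  40  42 772] [ 0.712 -0.258  0.045] [ 0.684 -0.336  0.04 ]
 obj [ 273  188   53   57 1433] [0.488 0.116 0.123] [0.457 0.079 0.119]
 obj [ 166  218   53   56 1308] [ 0.759 -0.028  0.043] [ 0.724 -0.107  0.038]
 obj [334 238  19  20 305] [0.458 0.21  0.041] [0.432 0.185 0.036]
 obj [393 254  37  36 694] [0.406 0.4   0.05 ] [0.364 0.356 0.045]
 obj [230 270  28  30 466] [0.72  0.106 0.043] [0.697 0.074 0.039]
 obj [251 293  29  31 493] [0.722 0.19  0.044] [0.7   0.158 0.039]
 obj [ 300  318   56   55 1058] [0.679 0.406 0.059] [0.66  0.333 0.055]
 obj [ 465  330   92   90 4596] [0.533 0.7   0.113] [0.423 0.669 0.109]
side0 87563 0.002235460986769189
 white [ 224  111   82   52 1351] [[0.584 0.313 0.004]]
 white [ 268  153   91   62 1567] [[0.626 0.103 0.004]]
 white [280 175  28  22 348] [[0.595 0.117 0.004]]
 white [347 212  75  66 786] [[ 0.678 -0.124  0.004]]
 white [ 319  219   59   66 
[... 161 characters left out ...]
 56   56 2520] [0.839 0.7   0.117] [0.755 0.649 0.113]
 obj [ 122   40   80   61 3103] [0.531 0.7   0.116] [0.41  0.664 0.112]
 obj [265  97  33  47 829] [0.675 0.402 0.06 ] [0.655 0.321 0.056]
 obj [153 130  37  35 876] [0.402 0.4   0.052] [0.356 0.348 0.047]
 obj [ 310  143   43   52 1067] [0.72  0.187 0.047] [0.694 0.108 0.042]
 obj [209 172  22  23 396] [0.453 0.208 0.042] [0.429 0.181 0.039]
 obj [ 228  175   47   86 2162] [0.481 0.113 0.125] [0.454 0.075 0.122]
 obj [ 360  199   62   69 2147] [ 0.755 -0.03   0.046] [ 0.719 -0.116  0.041]
 obj [ 409  287   65   84 2260] [ 0.709 -0.262  0.047] [ 0.68  -0.348  0.042]
 obj [245 372  48  48 992] [ 0.387 -0.316  0.091] [ 0.34  -0.345  0.087]
```

View pics/s_crop.png

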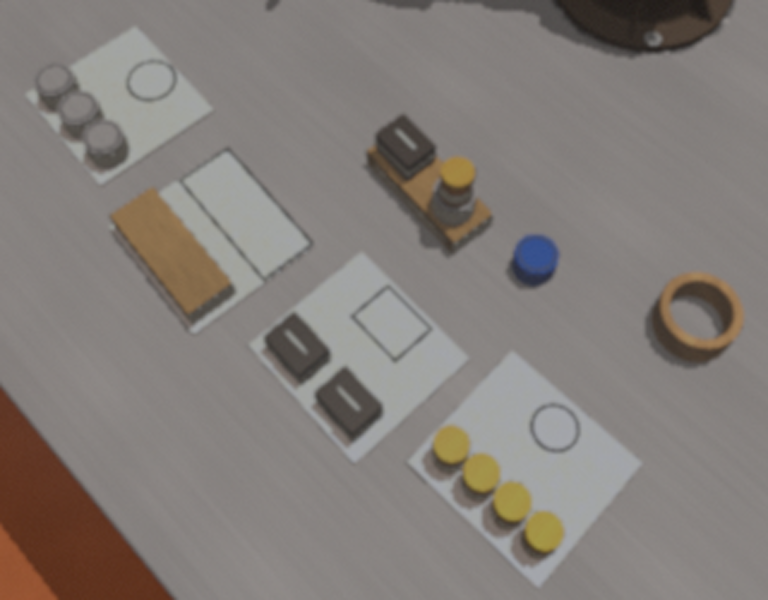

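View pics/d_crop.png

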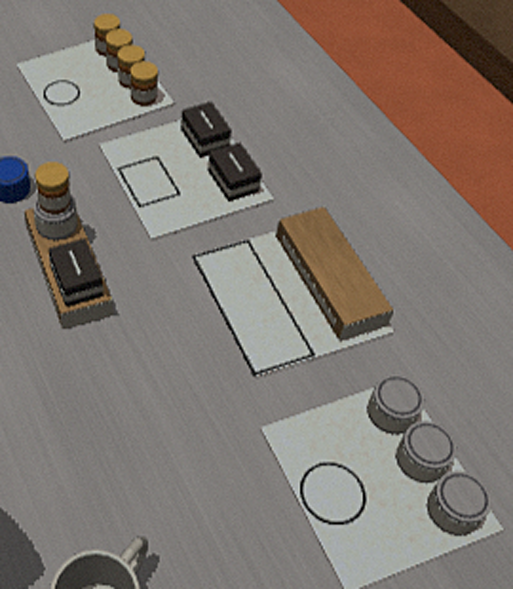

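```bash
cat >> h.py <<'E'
def rectify(d,h,x0,x1,y0,y1,s):  # pixel (col=(y1-y)/s... ) col along -y, row along -x
    pts=np.array([[x0,y0,h],[x1,y0,h],[x1,y1,h],[x0,y1,h]])
    src=proj(d,pts).astype(np.float32)
    dst=np.array([[(y1-p[1])/s,(x1-p[0])/s] for p in pts],np.float32)
    M=cv2.getPerspectiveTransform(src,dst)
    return cv2.warpPerspective(d['img'],M,(int((y1-y0)/s),int((x1-x0)/s)),flags=cv2.INTER_CUBIC)
def outlines(d,x0=.48,x1=.8,y0=-.46,y1=.44,s=.0005,h=.004):
    R=rectify(d,h,x0,x1,y0,y1,s); g=cv2.cvtColor(R,cv2.COLOR_BGR2GRAY)
    b=cv2.adaptiveThreshold(g,255,cv2.ADAPTIVE_THRESH_MEAN_C,cv2.THRESH_BINARY_INV,41,18)
    n,l,st,c=cv2.connectedComponentsWithStats(255-b,connectivity=4)
    out=[]
    for i in range(1,n):
        w,hh,a=st[i,2]*s,st[i,3]*s,st[i,4]*s*s
        if a<.0012 or a>.014: continue
        cs,_=cv2.findContours((l==i).astype(np.uint8),cv2.RETR_EXTERNAL,cv2.CHAIN_APPROX_NONE)
        k=max(cs,key=cv2.contourArea); r=cv2.minAreaRect(k)
        m=cv2.moments(k); cx,cy=m['m10']/m['m00'],m['m01']/m['m00']
        bx=cv2.boxPoints(r); e=[bx[1]-bx[0],bx[2]-bx[1]]; e=max(e,key=np.linalg.norm)
        wx,wy=-e[1],-e[0]; ang=np.degrees(np.arctan2(wy,wx))%180
        out.append((x1-(cy+.5)*s,y1-(cx+.5)*s,sorted(np.array(r[1])*s*1000),ang,cv2.contourArea(k)*s*s*1e6))
    return R,b,out
E
python3 - <<'E'
from h import *
for t in ['scene0','side0']:
    d=load(t); R,b,o=outlines(d)
    cv2.imwrite(f'pics/rect_{t}.png',cv2.resize(np.vstack([R[:],]),None,fx=.44,fy=.44,interpolation=cv2.INTER_AREA))
    print(t)
    for q in o: print('  %.4f %.4f'%q[:2],np.round(q[2],1),round(q[3],1),round(q[4]))
E
```

```text
scene0
  0.6957 0.1512 [39.3 54.6] 88.6 1980
  0.5583 0.3233 [44.  44.5] 90.0 1545
side0
  0.7117 0.1823 [42.8 65.7] 85.6 2097
  0.7046 -0.2732 [38.7 39.4] 74.1 1182
  0.7007 -0.3316 [39.1 39.4] 63.4 1193
  0.6967 -0.3902 [38.8 39.4] 78.7 1189
  0.6203 -0.1046 [ 68.3 169.4] 85.5 11108
  0.5955 0.1183 [51.7 67.2] 87.9 3254
  0.5815 -0.3355 [56.6 57.3] 158.2 2525
  0.5564 0.3249 [43.6 44.2] 9.5 1489
```

View pics/rect_scene0.png

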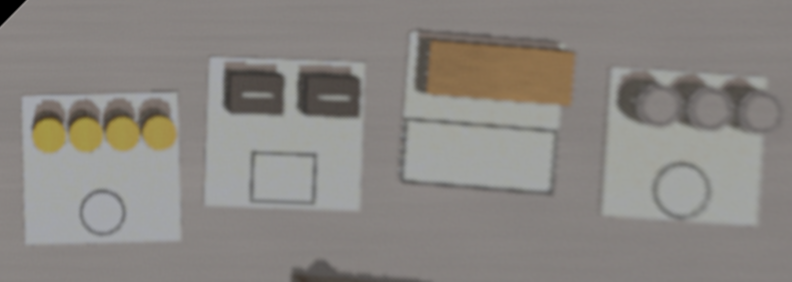

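View pics/rect_side0.png

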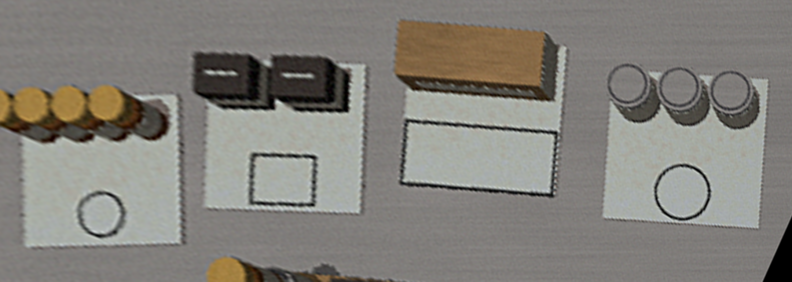

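```bash
sed -i 's/,41,18)/,61,thr)/; s/h=.004):/h=.004,thr=18):/' h.py
python3 - <<'E'
from h import *
for t in ['scene0','side0']:
    for thr in (8,12,18,24):
        d=load(t); R,b,o=outlines(d,thr=thr)
        print(t,thr)
        for q in o:
            if q[0]<.64: print('  %.4f %.4f'%q[:2],np.round(q[2],1),round(q[3],1),round(q[4]))
E
python3 - <<'E'
from h import *
# stack tops from rectified at heights
for t in ['scene0','side0']:
    d=load(t)
    P=cloud(d)
    for (nm,lo,hi) in [('jar',.108,.13),('box/tin',.062,.078),('carton',.028,.042)]:
        m=(d['z_map']>0)&(P[...,2]>lo)&(P[...,2]<hi)&(P[...,0]>.36)&(P[...,0]<.53)&(P[...,1]>-.06)&(P[...,1]<.15)
        n,l,st,c=cv2.connectedComponentsWithStats(m.astype(np.uint8))
        for i in range(1,n):
            if st[i,4]>25:
                q=P[l==i]; q2=(q[:,:2]*1000).astype(np.float32); r=cv2.minAreaRect(q2); print(t,nm,st[i,4],np.round(np.median(q,0),3),np.round(np.r_[r[0],r[1],r[2]],1))
    H=[('jarlid',.120),('mid',.070),('car',.034)]
    ims=[rectify(d,h-0,.38,.54,-.04,.14,.0006) for _,h in H]
    cv2.imwrite(f'pics/stk_{t}.png',np.hstack(ims))
E
```

```text
scene0 8
  0.6220 -0.1042 [ 67.  168.6] 85.1 10789
  0.5975 0.1181 [50.1 65.2] 87.5 3116
  0.5830 -0.3349 [53.5 53.5] 90.0 2234
  0.5583 0.3234 [42.1 42.1] 135.0 1395
scene0 12
  0.6220 -0.1043 [ 67.9 169.6] 85.1 10977
  0.5974 0.1181 [50.7 66.1] 87.7 3212
  0.5582 0.3233 [42.8 42.8] 135.0 1440
scene0 18
  0.5582 0.3233 [43.5 43.8] 45.0 1507
scene0 24
  0.5581 0.3233 [44.5 44.9] 45.0 1579
side0 8
  0.6202 -0.1046 [ 67.8 168.5] 85.4 10968
  0.5954 0.1183 [51.1 66.2] 88.1 3171
  0.5815 -0.3355 [56.5 56.7] 78.7 2477
  0.5563 0.3248 [42.6 43.2] 9.5 1409
side0 12
  0.6202 -0.1046 [ 67.9 169. ] 85.4 11012
  0.5955 0.1183 [51.2 66.5] 87.8 3197
  0.5815 -0.3356 [56.3 57. ] 159.4 2490
  0.5563 0.3248 [42.8 43.3] 7.6 1431
side0 18
  0.6202 -0.1046 [ 68.2 169.1] 85.4 11068
  0.5955 0.1183 [51.7 66.9] 88.2 3230
  0.5815 -0.3356 [56.6 56.9] 135.0 2506
  0.5563 0.3249 [43.3 43.9] 130.6 1457
side0 24
  0.6202 -0.1046 [ 68.3 169.1] 85.4 11116
  0.5955 0.1183 [52.  67.5] 88.2 3264
  0.5815 -0.3355 [56.6 57.4] 158.2 2526
  0.5564 0.3249 [43.6 44.3] 9.5 1485
scene0 jar 160 [0.458 0.08  0.118] [457.8  79.5  36.9  34.3  42.7]
scene0 box/tin 305 [ 0.446 -0.01   0.068] [445.2 -11.8  61.   45.6  84.9]
scene0 box/tin 99 [0.469 0.089 0.068] [460.8  80.3  36.6  48.7  32.1]
scene0 carton 467 [0.467 0.038 0.032] [451.8  33.5 160.8  61.   85.6]
side0 jar 233 [0.453 0.072 0.121] [453.4  75.7  39.   35.9  82.6]
side0 box/tin 204 [0.447 0.059 0.072] [451.1  67.3  37.6  48.9  72.5]
side0 box/tin 540 [ 0.441 -0.018  0.072] [442.3 -14.7  62.4  44.2  85.2]
side0 carton 566 [0.43  0.021 0.036] [447.6  29.2 162.7  60.8  84.6]
```

View pics/stk_scene0.png

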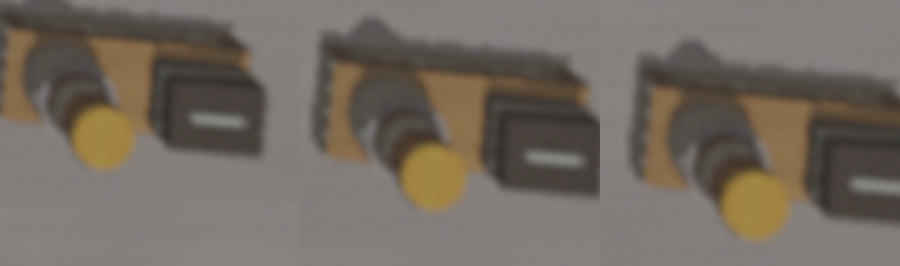

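View pics/stk_side0.png

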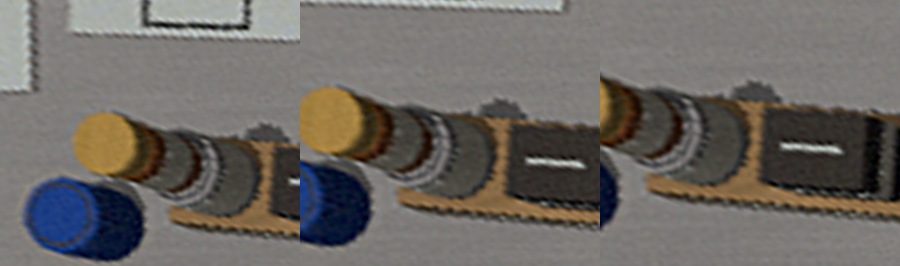

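```bash
cat >> h.py <<'E'
from scipy.spatial.transform import Rotation as Ro
import json,os
def plan(x,y,z,yaw=None,o=None):
    """shift in tool axes & turn to reach TCP x,y,z with jaw axis (tool z) at world yaw deg (mod 180)"""
    o=o or arm.observe(); R=Ro.from_rotvec(o['ee_rot']).as_matrix()
    cur=np.degrees(np.arctan2(R[1,2],R[0,2])); s=R.T@(np.array([x,y,z])-o['position'])
    t=0
    if yaw is not None:
        dy=(yaw-cur+90)%180-90; t=-np.radians(dy)
    print('shift',np.round(s,4),'turn %.4f'%t,'| pos',np.round(o['position'],4),'jaw yaw %.2f'%cur,'w %.3f'%o['width'],'t %.2f'%o['clock'],'F',np.round(o['force'],1),'down',np.round(R[:,0],3)); return s,t
def lid(d,h=.120,roi=None):
    hsv=cv2.cvtColor(d['img'],cv2.COLOR_BGR2HSV); m=cv2.inRange(hsv,(15,110,60),(35,255,255))
    if roi: mm=np.zeros_like(m); a,b,c,e=roi; mm[b:e,a:c]=m[b:e,a:c]; m=mm
    return m
E
python3 - <<'E'
from h import *
plan(.455,.077,.2,-4.8)
for t,roi in [('scene0',(290,195,335,240)),('side0',(225,165,265,200))]:
    d=load(t); m=lid(d,roi=roi); m=cv2.morphologyEx(m,cv2.MORPH_OPEN,np.ones((3,3),np.uint8))
    cs,_=cv2.findContours(m,0,1); k=max(cs,key=cv2.contourArea); pts=onplane(d,k[:,0],.120)[:,:2]*1000
    print(t,cv2.boundingRect(k),np.round(cv2.fitEllipse(pts.astype(np.float32)),1) if 0 else cv2.fitEllipse(pts.astype(np.float32)))
E
```

```text
shift [ 0.0268  0.4602 -0.59  ] turn -1.2443 | pos [ 0.1501 -0.6063  0.2261] jaw yaw -76.09 w 1.000 t 0.15 F [0.4 0.7 0.3] down [-0.     0.001 -1.   ]
scene0 (290, 206, 27, 20) ((477.689453125, 73.33528137207031), (39.54129409790039, 77.7754898071289), 75.11013793945312)
side0 (234, 175, 17, 15) ((452.9923095703125, 75.77117919921875), (34.99653625488281, 40.47544479370117), 140.98715209960938)
```

>>> move_arm(steps="-0.015 0.46 -0.57 -1.244 0;-0.015 0.46 -0.57 -1.244 0;-0.015 0.46 -0.57 -1.244 0;-0.015 0.46 -0.57 -1.244 0;-0.015 0.46 -0.57 -1.244 0;-0.015 0.46 -0.57 -1.244 0;-0.015 0.46 -0.57 -1.244 0;-0.015 0.46 -0.57 -1.244 0;-0.015 0.46 -0.57 -1.244 0;-0.015 0.46 -0.57 -1.244 0")

```text
clock: 0.98
position: [0.3264, -0.2272, 0.2354]
ee_rot: [0.061, 1.57, -0.062]
force: [1.5, -1.2, 0.5]
width: 0.998
```

Run:
```python
from h import *
plan(.453,.03,.25,-4.8)
```

```text
shift [-0.0148  0.2663  0.1061] turn 0.0056 | pos [ 0.3264 -0.2272  0.2354] jaw yaw -4.48 w 0.998 t 0.98 F [ 1.5 -1.2  0.5] down [ 0.    -0.001 -1.   ]
```

>>> move_arm(steps="-0.015 0.26 0.105 0 0;-0.015 0.26 0.105 0 0;-0.015 0.26 0.105 0 0;-0.015 0.26 0.105 0 0;-0.015 0.26 0.105 0 0;-0.015 0.26 0.105 0 0;-0.015 0.26 0.105 0 0;-0.015 0.26 0.105 0 0;-0.015 0.26 0.105 0 0;-0.015 0.26 0.105 0 0")

```text
clock: 1.82
position: [0.4523, 0.0207, 0.2499]
ee_rot: [0.065, 1.571, -0.066]
force: [0.3, 0.2, 0.4]
width: 0.998
```

Run:
```python
from h import *
plan(.455,.077,.25,-4.8)
d=snap('wrist','w1')
```

```text
shift [-0.0002  0.0563 -0.002 ] turn -0.0001 | pos [0.4523 0.0207 0.2499] jaw yaw -4.80 w 0.998 t 1.82 F [0.3 0.2 0.4] down [-0.001 -0.    -1.   ]
```

View pics/w1.png

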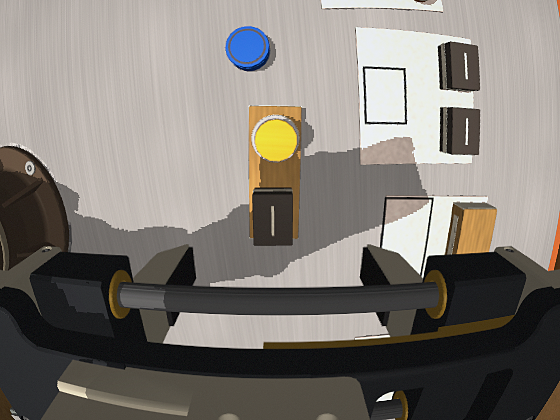

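The wrist view shows the jar lid at (275,140), the tin rim just behind it, the box top at (273,217) and the carton ends at rows 106 and 240. I'll cast these with the fisheye model.

```bash
cat >> h.py <<'E'
def wmask(d,m,h,roi=None):
    if roi: mm=np.zeros_like(m); a,b,c,e=roi; mm[b:e,a:c]=m[b:e,a:c]; m=mm
    m=cv2.morphologyEx(m,cv2.MORPH_OPEN,np.ones((3,3),np.uint8))
    cs,_=cv2.findContours(m,0,1); k=max(cs,key=cv2.contourArea); p=(onplane(d,k[:,0],h,True)[:,:2]*1000).astype(np.float32)
    r=cv2.minAreaRect(p); c,_r=cv2.minEnclosingCircle(p)
    print(cv2.boundingRect(k),'rect',np.round(np.r_[r[0],r[1],r[2]],1),'circ',np.round(np.r_[c,_r*2],1)); return k,p
E
python3 - <<'E'
from h import *
d=load('w1'); hsv=cv2.cvtColor(d['img'],cv2.COLOR_BGR2HSV); g=hsv[...,2]
print(hsv[140,275],hsv[217,285],hsv[200,260],hsv[120,260],hsv[230,255])
wmask(d,cv2.inRange(hsv,(22,150,150),(35,255,255)),.120,(240,100,310,170))
wmask(d,cv2.inRange(hsv,(0,0,0),(180,255,75)),.070,(248,185,300,250))
for thr in (8,15):
  b=cv2.adaptiveThreshold(cv2.cvtColor(d['img'],6),255,0,cv2.THRESH_BINARY,31,thr)
  n,l,st,c=cv2.connectedComponentsWithStats(b,connectivity=4)
  i=l[95,385]; wmask(d,(l==i).astype(np.uint8)*255,.004)
cv2.imwrite('pics/w1c.png',cv2.resize(d['img'][95:260,200:400],None,fx=3.5,fy=3.5,interpolation=cv2.INTER_CUBIC))
E
```

```text
[ 28 191 238] [11 51 55] [ 9 56 59] [ 21  11 223] [12 48 53]
(255, 120, 42, 41) rect [455.1  77.2  35.7  36.3  85.1] circ [454.9  77.3  37.1]
(252, 191, 41, 55) rect [443.8 -11.5  62.5  43.7  85.4] circ [443.4 -11.5  74.7]
(365, 69, 40, 53) rect [597.  118.   67.2  51.3  88.1] circ [596.1 117.8  82.7]
(365, 69, 40, 53) rect [597.  118.1  67.3  51.3  88.1] circ [596.1 117.8  82.7]
```

View pics/w1c.png

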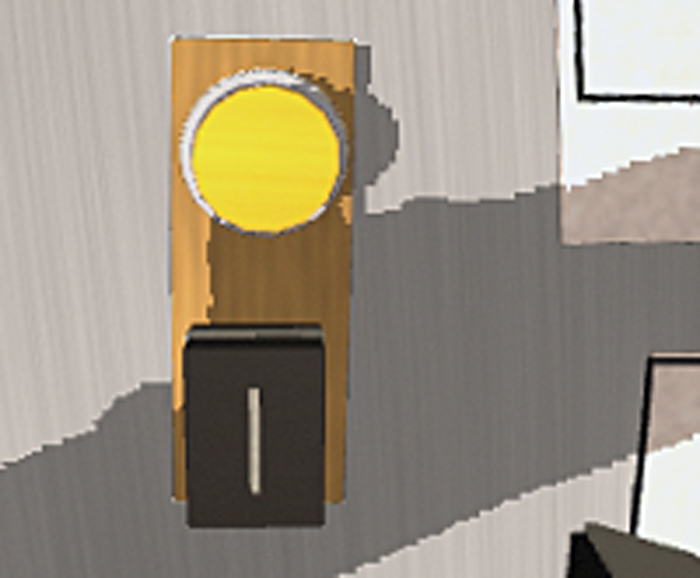

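>>> move_arm(steps="0 0.0563 -0.002 0 0;0.02 0.0563 -0.002 0 0;0.06 0.0563 -0.002 0 0;0.1 0.0563 -0.002 0 0;0.14 0.0563 -0.002 0 0;0.168 0.0563 -0.002 0 0;0.168 0.0563 -0.002 0 0;0.168 0.0563 -0.002 0 0", squeeze=15)

```text
clock: 2.53
position: [0.4545, 0.0761, 0.0818]
ee_rot: [0.066, 1.573, -0.068]
force: [-0.5, 0.2, 1.1]
width: 1.001
```

Run:
```python
from h import *
plan(.455,.077,.081,-4.8)
d=snap('wrist','w2');snap('side','s2')
```

```text
shift [0.0008 0.0009 0.0005] turn -0.0016 | pos [0.4545 0.0761 0.0818] jaw yaw -4.89 w 1.001 t 2.53 F [-0.5  0.2  1.1] down [-0.003 -0.001 -1.   ]
```

View pics/w2.png

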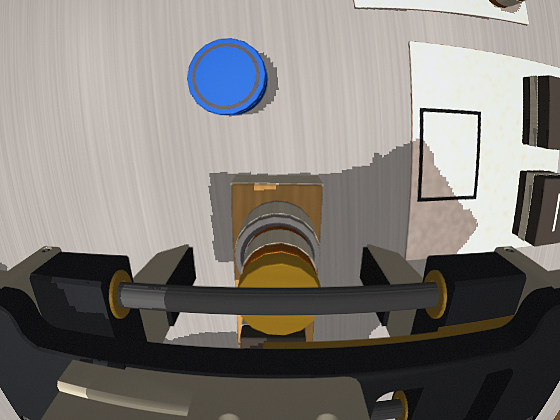

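View pics/s2.png

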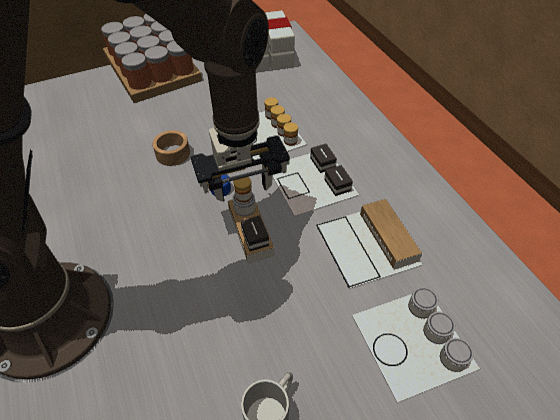

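>>> move_arm(steps="0.003 0.001 0 0 110;0.003 0.001 0 0 130;0.003 0.001 0 0 145;0.003 0.001 0 0 155;0.003 0.001 0 0 170;0.003 0.001 0 0 200;0.003 0.001 0 0 200;0.003 0.001 0 0 200;0.003 0.001 0 0 200;0.003 0.001 0 0 200", squeeze=15)

```text
clock: 3.47
position: [0.4555, 0.0784, 0.0792]
ee_rot: [0.066, 1.57, -0.066]
force: [-0.4, -0.4, -0.1]
width: 0.41
```

>>> move_arm(steps="-0.02 0 0 0 200;-0.06 0 0 0 200;-0.1 0 0 0 200;-0.1 0 0 0 200;-0.1 0 0 0 200")

```text
clock: 3.88
position: [0.457, 0.0787, 0.1812]
ee_rot: [0.067, 1.565, -0.066]
force: [-0.0, -0.8, -1.4]
width: 0.406
```

Run:
```python
from h import *
d=snap('side','s3'); w=snap('wrist','w3');
plan(.5573,.3245,.09,-2)
cv2.imwrite('pics/w3c.png',np.hstack([cv2.resize(w['img'][150:400,150:420],None,fx=1.4,fy=1.4),cv2.resize(d['img'][90:265,170:360],None,fx=2,fy=2)]))
```

```text
shift [0.0884 0.2544 0.0812] turn -0.0495 | pos [0.455  0.0779 0.1786] jaw yaw -4.84 w 0.407 t 3.98 F [ 0.4  0.4 -1.4] down [-0.001 -0.001 -1.   ]
```

Run:
```python
import cv2,numpy as np
w=cv2.imread('pics/w3.png');d=cv2.imread('pics/s3.png')
cv2.imwrite('pics/w3d.png',np.hstack([cv2.resize(w,(480,360)),cv2.resize(d[80:280,160:360],(360,360))[:, :320]]))
```

```text
(no output)
```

View pics/w3d.png

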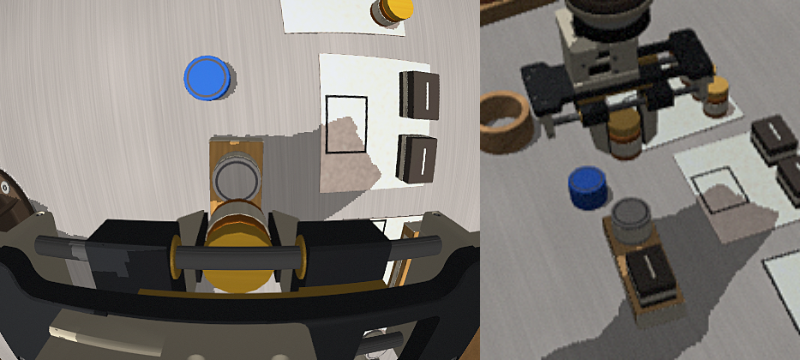

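>>> move_arm(steps="0 0.255 0.081 0 200;0 0.255 0.081 0 200;0 0.255 0.081 0 200;0 0.255 0.081 0 200;0 0.255 0.081 0 200;0 0.255 0.081 0 200;0 0.255 0.081 0 200;0.04 0.255 0.081 0 200;0.07 0.255 0.081 0 200;0.07 0.255 0.081 0 200")

```text
clock: 4.82
position: [0.5536, 0.3226, 0.1008]
ee_rot: [0.059, 1.58, -0.071]
force: [-1.1, -1.0, -2.9]
width: 0.407
```

Run:
```python
from h import *
w=snap('wrist','w4'); s=snap('side','s4')
plan(.5573,.3245,.016)
cv2.imwrite('pics/w4d.png',np.hstack([cv2.resize(w['img'],(480,360)),cv2.resize(s['img'][60:180,200:320],(320,360))]))
```

```text
shift [0.0912 0.0001 0.0014] turn 0.0000 | pos [0.5563 0.3248 0.1073] jaw yaw -4.79 w 0.405 t 4.92 F [0.2 0.2 0.1] down [-0.004 -0.003 -1.   ]
```

View pics/w4d.png

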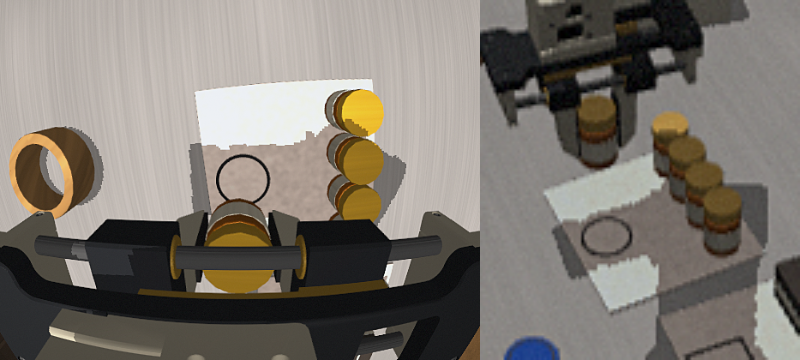

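```bash
cat >> h.py <<'E'
def comp(d,uv,h=.004,thr=12):
    b=cv2.adaptiveThreshold(cv2.cvtColor(d['img'],6),255,0,cv2.THRESH_BINARY,31,thr)
    n,l,st,c=cv2.connectedComponentsWithStats(b,connectivity=4); return wmask(d,(l==l[uv[1],uv[0]]).astype(np.uint8)*255,h)
E
python3 - <<'E'
from h import *
d=load('w4'); comp(d,(283,207)); comp(d,(283,207),thr=6)
E
```

```text
(256, 184, 55, 51) rect [557.4 324.2  42.8  44.6  84.1] circ [557.3 323.1  45.9]
(256, 184, 55, 51) rect [557.4 324.2  42.8  44.6  84.1] circ [557.3 323.1  45.8]
```

>>> move_arm(steps="0.03 0 0.001 0 200;0.06 0 0.001 0 200;0.075 0 0.001 0 200;0.085 0 0.001 0 200;0.09 0 0.001 0 200;0.0925 0 0.001 0 200;0.0925 0 0.001 0 200;0.0935 0 0.001 0 200;0.0935 0 0.001 0 200")

```text
clock: 5.67
position: [0.5593, 0.3261, 0.0169]
ee_rot: [0.067, 1.568, -0.065]
force: [-0.8, -1.0, -0.8]
width: 0.407
```

>>> move_arm(steps="0 0 0 0 200;0 0 0 0 200;0 0 0 0 200")

```text
clock: 5.92
position: [0.5589, 0.3257, 0.0161]
ee_rot: [0.066, 1.569, -0.066]
force: [-0.3, -0.5, -1.2]
width: 0.41
```

Run:
```python
from h import *
plan(.5573,.3245,.0131)
plan(.5573,.3245,.0131)
```

```text
shift [ 0.003  -0.0013 -0.0014] turn 0.0000 | pos [0.5589 0.3257 0.0161] jaw yaw -4.82 w 0.410 t 5.92 F [-0.3 -0.5 -1.2] down [ 0.  0. -1.]
shift [ 0.003  -0.0013 -0.0014] turn 0.0000 | pos [0.5589 0.3257 0.0161] jaw yaw -4.82 w 0.410 t 5.92 F [-0.3 -0.5 -1.2] down [ 0.  0. -1.]
```

>>> move_arm(steps="0.001 -0.001 -0.001 0 200;0.0015 -0.001 -0.001 0 200;0.002 -0.001 -0.001 0 200;0.0025 -0.001 -0.001 0 200;0.003 -0.001 -0.001 0 200;0.003 -0.001 -0.001 0 200")

```text
clock: 6.42
position: [0.5576, 0.3248, 0.0133]
ee_rot: [0.066, 1.57, -0.066]
force: [-1.7, -1.9, 5.6]
width: 0.4
```

Contact at 5.6 N. Opening slowly, then up.

>>> move_arm(steps="-0.0005 0 0 0 140;-0.0005 0 0 0 130;-0.0005 0 0 0 110;-0.0005 0 0 0 80;-0.0005 0 0 0 60;-0.0005 0 0 0 60;-0.03 0 0 0 60;-0.07 0 0 0 60;-0.11 0 0 0 60;-0.15 0 0 0 30")

```text
clock: 7.25
position: [0.5571, 0.3246, 0.1642]
ee_rot: [0.066, 1.571, -0.066]
force: [0.5, 0.7, -0.0]
width: 0.8
```

Run:
```python
from h import *
w=snap('wrist','w5'); s=snap('side','s5')
plan(.4537,.076,.16,-4.8)
cv2.imwrite('pics/w5d.png',np.hstack([cv2.resize(w['img'],(480,360)),cv2.resize(s['img'][80:180,215:315],(320,360))]))
```

```text
shift [ 0.0075 -0.2599 -0.085 ] turn -0.0003 | pos [0.5602 0.3278 0.1701] jaw yaw -4.82 w 0.861 t 7.35 F [0.4 0.5 0.5] down [ 0.009  0.007 -1.   ]
```

View pics/w5d.png

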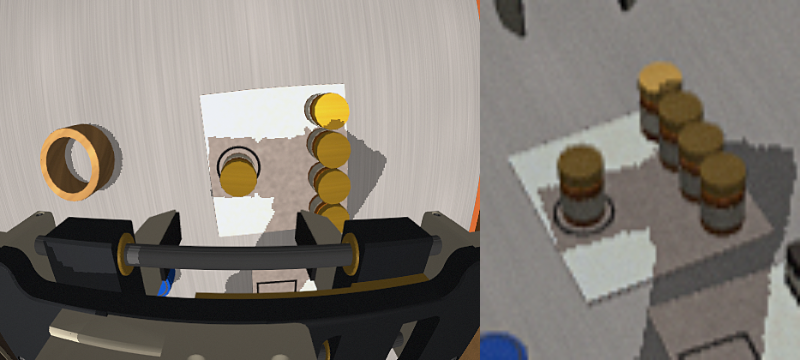

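Run:
```python
from h import *
d=load('w5'); hsv=cv2.cvtColor(d['img'],cv2.COLOR_BGR2HSV); print(hsv[208,278])
wmask(d,cv2.inRange(hsv,(20,140,80),(35,255,255)),.054,(250,170,310,240))
d=load('s5'); hsv=cv2.cvtColor(d['img'],cv2.COLOR_BGR2HSV)
m=cv2.inRange(hsv,(15,110,60),(35,255,255)); mm=m*0; mm[115:140,235:260]=m[115:140,235:260]
cs,_=cv2.findContours(mm,0,1);k=max(cs,key=cv2.contourArea);print(cv2.boundingRect(k),cv2.minEnclosingCircle((onplane(d,k[:,0],.054)[:,:2]*1000).astype(np.float32)))
```

```text
[ 21 206 165]
(257, 188, 43, 41) rect [557.3 324.1  35.9  36.3  85.2] circ [557.1 323.8  37.3]
(239, 121, 14, 11) ((551.765869140625, 318.06170654296875), 21.995031356811523)
```

>>> move_arm(steps="-0.04 -0.3 -0.079 0 30;-0.04 -0.3 -0.079 0 30;-0.04 -0.3 -0.079 0 30;-0.04 -0.3 -0.079 0 30;-0.04 -0.3 -0.079 0 0;-0.04 -0.3 -0.079 0 0;-0.04 -0.3 -0.079 0 0;-0.04 -0.3 -0.079 0 0;-0.04 -0.3 -0.079 0 0;-0.04 -0.3 -0.079 0 0")

```text
clock: 8.18
position: [0.4536, 0.031, 0.2028]
ee_rot: [0.068, 1.569, -0.069]
force: [-0.4, 0.4, 0.4]
width: 1.003
```

Run:
```python
from h import *
w=snap('wrist','w6')
plan(.4537,.076,.041,-4.8)
```

```text
shift [ 0.1618  0.0433 -0.004 ] turn -0.0012 | pos [0.4539 0.0325 0.2028] jaw yaw -4.87 w 0.999 t 8.23 F [-0.2  0.4 -0.3] down [ 0.001  0.    -1.   ]
```

View pics/w6.png

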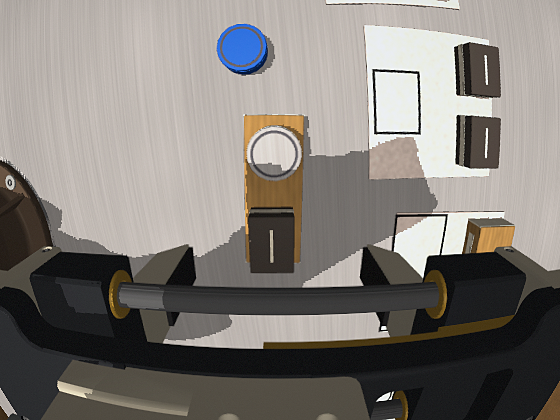

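Run:
```python
from h import *
d=load('w6'); hsv=cv2.cvtColor(d['img'],cv2.COLOR_BGR2HSV); 
m=cv2.inRange(hsv,(0,0,0),(180,70,255)); 
wmask(d,m,.070,(250,116,301,180))
wmask(d,cv2.inRange(hsv,(0,0,0),(180,255,75)),.070,(248,200,300,275))
m=cv2.inRange(hsv,(8,90,60),(25,255,255)); k,p=wmask(d,m,.034,(235,105,315,262))
print(hsv[190,250],np.round(onplane(d,[(246,114),(305,114),(247,262),(300,200),(247,200)],.034,True),4))
```

```text
(250, 125, 51, 55) rect [455.3  76.4  49.1  45.2  84.9] circ [454.2  75.8  50.6]
(248, 212, 46, 61) rect [443.6 -10.5  63.4  43.3  85.4] circ [444.3 -11.2  75. ]
(244, 153, 59, 109) rect [447.   12.1 119.5  59.8  84.4] circ [446.9  12.4 132.7]
[ 17 150 133] [[ 0.4294  0.1136  0.034 ]
 [ 0.4879  0.1084  0.034 ]
 [ 0.4127 -0.0458  0.034 ]
 [ 0.4763  0.0203  0.034 ]
 [ 0.4212  0.0252  0.034 ]]
```

>>> move_arm(steps="0 0.0433 -0.003 0 0;0.03 0.0433 -0.003 0 0;0.07 0.0433 -0.003 0 0;0.11 0.0433 -0.003 0 0;0.14 0.0433 -0.003 0 0;0.158 0.0433 -0.003 0 0;0.16 0.0433 -0.003 0 0;0.16 0.0433 -0.003 0 0;0.16 0.0433 -0.003 0 0")

```text
clock: 8.98
position: [0.455, 0.0773, 0.0435]
ee_rot: [0.065, 1.569, -0.064]
force: [0.3, 0.0, 0.9]
width: 0.999
```

>>> move_arm(steps="0 0 0 0 80;0 0 0 0 100;0 0 0 0 115;0 0 0 0 125;0 0 0 0 140;0 0 0 0 170;0 0 0 0 170;0 0 0 0 170", squeeze=18)

```text
clock: 9.65
position: [0.4544, 0.0757, 0.0429]
ee_rot: [0.066, 1.57, -0.066]
force: [-0.4, -1.5, 2.4]
width: 0.536
```

Run:
```python
from h import *
plan(.4547,.0758,.041,-4.8)
```

```text
shift [0.0019 0.0001 0.0003] turn -0.0005 | pos [0.4544 0.0757 0.0429] jaw yaw -4.83 w 0.536 t 9.65 F [-0.4 -1.5  2.4] down [ 0. -0. -1.]
```

>>> move_arm(steps="-0.02 0 0 0 170;-0.06 0 0 0 170;-0.1 0 0 0 170;-0.12 -0.399 0.162 0 170;-0.12 -0.399 0.162 0 170;-0.12 -0.399 0.162 0 170;-0.12 -0.399 0.162 0 170;-0.12 -0.399 0.162 0 170;-0.12 -0.399 0.162 0 170;-0.12 -0.399 0.162 0 170")

```text
clock: 10.48
position: [0.5408, -0.2047, 0.1562]
ee_rot: [0.066, 1.57, -0.066]
force: [1.0, 0.6, -0.9]
width: 0.545
```

Run:
```python
from h import *
plan(.5822,-.3352,.12,-4.8)
s=snap('side','s7');
```

```text
shift [ 0.0362 -0.1266  0.0523] turn -0.0005 | pos [ 0.5408 -0.2047  0.1562] jaw yaw -4.83 w 0.545 t 10.48 F [ 1.   0.6 -0.9] down [-0. -0. -1.]
```

View pics/s7.png

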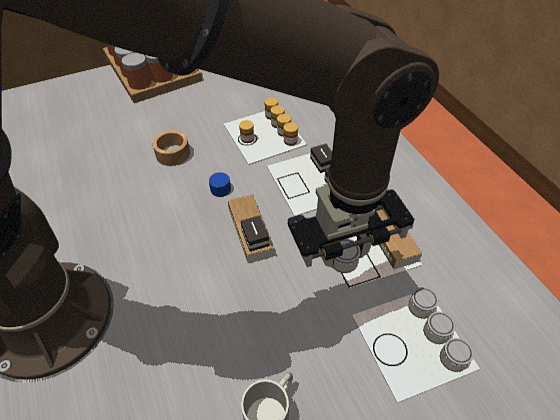

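>>> move_arm(steps="0 -0.19 0.053 0 170;0 -0.19 0.053 0 170;0 -0.19 0.053 0 170;0 -0.19 0.053 0 170;0 -0.19 0.053 0 170;0 -0.19 0.053 0 170;0 -0.19 0.053 0 170;0 -0.19 0.053 0 170")

```text
clock: 11.2
position: [0.5776, -0.3951, 0.1556]
ee_rot: [0.067, 1.571, -0.065]
force: [0.9, 0.8, -0.7]
width: 0.539
```

Run:
```python
from h import *
snap('wrist','w7');plan(.5822,-.3352,.11,-4.8)
```

```text
shift [ 0.0461  0.0593 -0.0006] turn 0.0014 | pos [ 0.5779 -0.3944  0.156 ] jaw yaw -4.72 w 0.543 t 11.25 F [-0.3  0.8 -1.4] down [-0.     0.001 -1.   ]
```

View pics/w7.png

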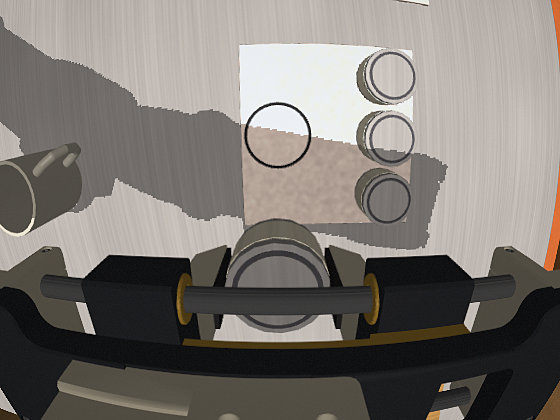

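Run:
```python
from h import *
d=load('w7'); g=cv2.cvtColor(d['img'],6); m=np.zeros_like(g); m[98:172,242:315]=(g[98:172,242:315]<70)*255
wm=m; ys,xs=np.nonzero(m); p=(onplane(d,np.c_[xs,ys],.004,True)[:,:2]*1000).astype(np.float32); print(len(p),cv2.minEnclosingCircle(p),cv2.fitEllipse(p))
```

```text
421 ((582.35107421875, -335.298828125), 31.662670135498047) ((582.3746337890625, -335.2615051269531), (61.000823974609375, 61.2658805847168), 73.22413635253906)
```

>>> move_arm(steps="0 0.0593 -0.0005 0 170;0 0.0593 -0.0005 0 170;0.03 0.0593 -0.0005 0 170;0.07 0.0593 -0.0005 0 170;0.1 0.0593 -0.0005 0 170;0.12 0.0593 -0.0005 0 170;0.13 0.0593 -0.0005 0 170;0.134 0.0593 -0.0005 0 170;0.136 0.0593 -0.0005 0 170;0.136 0.0593 -0.0005 0 170")

```text
clock: 12.08
position: [0.5832, -0.3368, 0.0215]
ee_rot: [0.065, 1.568, -0.066]
force: [-0.2, -0.4, -0.6]
width: 0.538
```

>>> move_arm(steps="0 0 0 0 170;0 0 0 0 170")

```text
clock: 12.25
position: [0.5831, -0.3374, 0.0218]
ee_rot: [0.065, 1.568, -0.067]
force: [-0.3, -1.1, -0.8]
width: 0.541
```

Run:
```python
from h import *
plan(.5823,-.3353,.0129,-4.8)
```

```text
shift [ 0.0089  0.002  -0.001 ] turn -0.0003 | pos [ 0.5831 -0.3374  0.0218] jaw yaw -4.82 w 0.541 t 12.25 F [-0.3 -1.1 -0.8] down [ 0.002 -0.001 -1.   ]
```

>>> move_arm(steps="0.003 0.0015 -0.0005 0 170;0.005 0.0015 -0.0005 0 170;0.0065 0.0015 -0.0005 0 170;0.0075 0.0015 -0.0005 0 170;0.008 0.0015 -0.0005 0 170;0.0085 0.0015 -0.0005 0 170;0.0085 0.0015 -0.0005 0 170")

```text
clock: 12.83
position: [0.5817, -0.3355, 0.0129]
ee_rot: [0.066, 1.57, -0.066]
force: [-5.2, 2.6, 10.6]
width: 0.54
```

Run:
```python
from h import *
plan(.5823,-.3353,.0129,-4.8)
```

```text
shift [0.     0.0003 0.0006] turn -0.0004 | pos [ 0.5817 -0.3355  0.0129] jaw yaw -4.82 w 0.540 t 12.83 F [-5.2  2.6 10.6] down [-0. -0. -1.]
```

>>> move_arm(steps="-0.001 0 0 0 110;-0.001 0 0 0 100;-0.001 0 0 0 80;-0.001 0 0 0 50;-0.001 0 0 0 50;-0.001 0 0 0 50;-0.03 0 0 0 50;-0.07 0 0 0 50;-0.11 0 0 0 50;-0.15 0 0 0 50")

```text
clock: 13.67
position: [0.5815, -0.3352, 0.1632]
ee_rot: [0.066, 1.57, -0.065]
force: [1.0, -1.1, -0.4]
width: 0.804
```

Run:
```python
from h import *
snap('wrist','w8');s=snap('side','s8');plan(.4443,-.0135,.17,-4.8)
w=load('w8')
cv2.imwrite('pics/w8d.png',np.hstack([cv2.resize(w['img'],(480,360)),cv2.resize(s['img'][290:400,350:470],(320,360))]))
```

```text
shift [-0.0035  0.3098 -0.1682] turn -0.0004 | pos [ 0.5859 -0.3364  0.1695] jaw yaw -4.82 w 0.803 t 13.77 F [ 0.2 -0.1 -0.7] down [ 0.011 -0.005 -1.   ]
```

View pics/w8d.png

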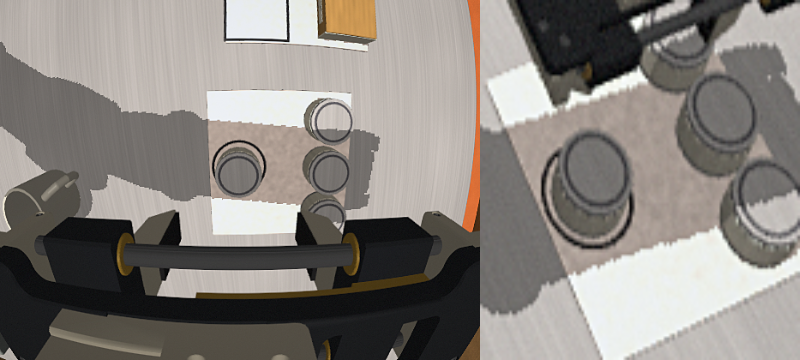

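>>> move_arm(steps="-0.03 0.265 -0.163 0 50;-0.03 0.265 -0.163 0 50;-0.03 0.265 -0.163 0 50;-0.03 0.265 -0.163 0 0;-0.03 0.265 -0.163 0 0;-0.03 0.265 -0.163 0 0;-0.03 0.265 -0.163 0 0;-0.03 0.265 -0.163 0 0;-0.03 0.265 -0.163 0 0;-0.03 0.265 -0.163 0 0")

```text
clock: 14.6
position: [0.4416, -0.0571, 0.1922]
ee_rot: [0.063, 1.569, -0.065]
force: [1.0, -0.9, 0.3]
width: 1.0
```

Run:
```python
from h import *
d=snap('wrist','w9');snap('side','s9');snap('scene','c9');plan(.4443,-.0135,.041,-4.8)
hsv=cv2.cvtColor(d['img'],cv2.COLOR_BGR2HSV)
cv2.imwrite('pics/w9d.png',np.hstack([cv2.resize(d['img'][80:280,180:380],(600,600),interpolation=2)]))
```

```text
shift [ 0.1506  0.0455 -0.0018] turn -0.0020 | pos [ 0.4422 -0.0589  0.1916] jaw yaw -4.91 w 0.999 t 14.75 F [ 0.   0.2 -0.4] down [ 0. -0. -1.]
```

View pics/w9d.png

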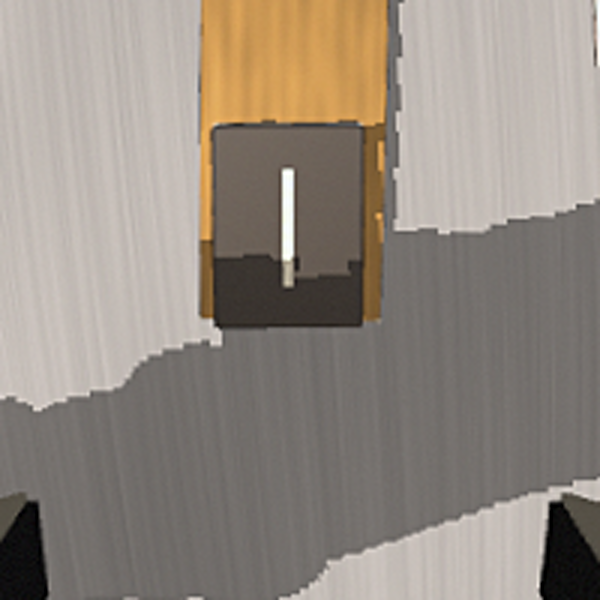

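Run:
```python
from h import *
d=load('w9')
# box top corners from crop/3 + (180,80)
c=np.array([(213,125),(363,125),(364,327),(213,327)])/3+[180,80]
p=onplane(d,c,.070,True)[:,:2]*1000; print(np.round(p,1),p.mean(0), np.degrees(np.arctan2(*(p[0]-p[3])[::-1])),np.degrees(np.arctan2(*(p[1]-p[2])[::-1])))
# carton edges
c=np.array([(202,10),(201,318),(387,10),(381,318)])/3+[180,80]; q=onplane(d,c,.034,True)[:,:2]*1000; print(np.round(q,1))
print(np.degrees(np.arctan2(*(q[0]-q[1])[::-1])),np.degrees(np.arctan2(*(q[2]-q[3])[::-1])))
# tin & others from scene cams
for t in ['c9','s9']:
    s=load(t);P=cloud(s);
    for nm,(x,y),lo,hi in [('tin',(.582,-.335),.03,.048),('jar',(.557,.324),.045,.064)]:
        m=(s['z_map']>0)&(P[...,2]>lo)&(P[...,2]<hi)&(np.hypot(P[...,0]-x,P[...,1]-y)<.045)
        k=P[m]; top=k[k[:,2]>np.percentile(k[:,2],60)-.003]; print(t,nm,m.sum(),np.round(cv2.minEnclosingCircle((top[:,:2]*1000).astype(np.float32))[0],1))
```

```text
[[425.1  17.7]
 [467.7  14.2]
 [463.9 -45. ]
 [419.4 -41.3]] [444.01114594 -13.60544157] 84.48412838980568 86.34292041542024
[[422.   55. ]
 [412.1 -46. ]
 [480.8  50.2]
 [471.8 -50.9]]
84.40229102249457 84.94038901071478
c9 tin 200 [ 582.2 -333. ]
c9 jar 196 [558.2 325. ]
s9 tin 650 [ 579.7 -336.5]Traceback (most recent call last):
  File "<stdin>", line 14, in <module>
    return _quantile_unchecked(
        a, q, axis, out, overwrite_input, method, keepdims, weights)
    return _ureduce(a,
                    func=_quantile_ureduce_func,
    ...<5 lines>...
                    overwrite_input=overwrite_input,
                    method=method)
    r = func(a, **kwargs)
    result = _quantile(arr,
                       quantiles=q,
    ...<2 lines>...
                       out=out,
                       weights=wgt)
    slices_having_nans = np.isnan(arr[-1, ...])
                                  ~~~^^^^^^^^^
IndexError: index -1 is out of bounds for axis 0 with size 0
```

>>> move_arm(steps="0 0.0455 -0.002 0 0;0.03 0.0455 -0.002 0 0;0.07 0.0455 -0.002 0 0;0.11 0.0455 -0.002 0 0;0.14 0.0455 -0.002 0 0;0.148 0.0455 -0.002 0 0;0.15 0.0455 -0.002 0 0;0.15 0.0455 -0.002 0 60;0.15 0.0455 -0.002 0 90;0.15 0.0455 -0.002 0 110")

```text
clock: 15.58
position: [0.445, -0.0124, 0.0433]
ee_rot: [0.066, 1.567, -0.067]
force: [-0.1, 0.2, -0.9]
width: 0.832
```

>>> move_arm(steps="0 0 0 0 120;0 0 0 0 130;0 0 0 0 140;0 0 0 0 150;0 0 0 0 180;0 0 0 0 180;0 0 0 0 180")

```text
clock: 16.17
position: [0.4436, -0.0123, 0.042]
ee_rot: [0.066, 1.57, -0.066]
force: [-1.2, -0.8, 5.9]
width: 0.477
```

Run:
```python
from h import *
plan(.5965,.06,.16,-2)
```

```text
shift [-0.118   0.0849  0.1463] turn -0.0492 | pos [ 0.4436 -0.0123  0.042 ] jaw yaw -4.82 w 0.477 t 16.17 F [-1.2 -0.8  5.9] down [ 0. -0. -1.]
```

>>> move_arm(steps="-0.02 0 0 0 180;-0.06 0 0 0 180;-0.1 0 0 0 180;-0.118 0.075 0.147 -0.049 180;-0.118 0.075 0.147 -0.049 180;-0.118 0.075 0.147 -0.049 180;-0.118 0.075 0.147 -0.049 180;-0.118 0.075 0.147 -0.049 180;-0.118 0.075 0.147 -0.049 180;-0.118 0.075 0.147 -0.049 180")

```text
clock: 17.0
position: [0.5955, 0.0502, 0.1589]
ee_rot: [0.027, 1.573, -0.027]
force: [1.0, -0.1, -1.5]
width: 0.478
```

Run:
```python
from h import *
d=snap('wrist','w10'); plan(.5965,.118,.06,-2)
```

```text
shift [ 0.099   0.0684 -0.0008] turn 0.0000 | pos [0.5951 0.0497 0.1591] jaw yaw -2.00 w 0.478 t 17.05 F [-0.4 -1.1 -0.3] down [-0.002 -0.001 -1.   ]
```

View pics/w10.png

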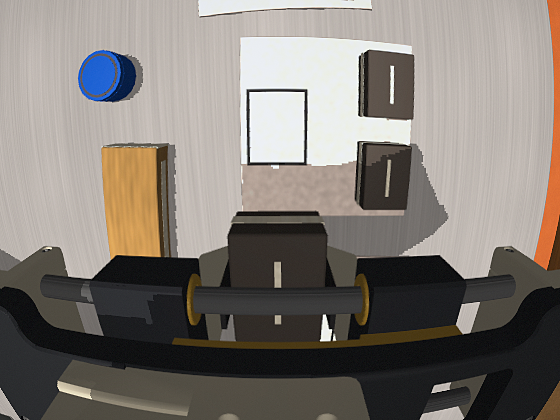

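Run:
```python
from h import *
d=load('w10'); comp(d,(278,127)); comp(d,(278,127),thr=25)
g=cv2.cvtColor(d['img'],6)
cv2.imwrite('pics/w10c.png',cv2.resize(d['img'][200:340,200:350],None,fx=4,fy=4,interpolation=2))
```

```text
(250, 92, 54, 70) rect [596.6 118.   67.1  51.5  88. ] circ [596.6 117.8  84.1]
(249, 92, 56, 70) rect [596.6 118.   67.1  52.2  88. ] circ [596.4 118.1  84.7]
```

View pics/w10c.png

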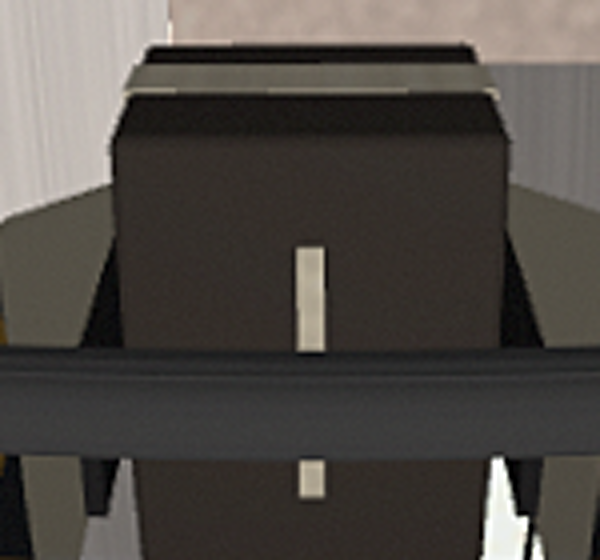

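Run:
```python
from h import *
d=load('w10'); p=onplane(d,[(200+112/4,200+140/4),(200+507/4,200+140/4),(200+150/4,200+45/4),(200+472/4,200+45/4)],.187,True);print(np.round(p,4))
print(np.round(onplane(d,[(200+150/4,200+45/4),(200+472/4,200+45/4)],.151,True),4)); plan(.5965,.1185,.05,-2)
```

```text
[[0.575  0.0791 0.187 ]
 [0.6177 0.0777 0.187 ]
 [0.5799 0.0897 0.187 ]
 [0.6138 0.0885 0.187 ]]
[[0.5749 0.0789 0.151 ]
 [0.6181 0.0774 0.151 ]]
shift [ 0.109   0.0689 -0.0008] turn 0.0000 | pos [0.5951 0.0497 0.1591] jaw yaw -2.00 w 0.478 t 17.05 F [-0.4 -1.1 -0.3] down [-0.002 -0.001 -1.   ]
```

>>> move_arm(steps="0 0.0697 -0.001 0 180;0 0.0697 -0.001 0 180;0.02 0.0697 -0.001 0 180;0.06 0.0697 -0.001 0 180;0.1 0.0697 -0.001 0 180;0.125 0.0697 -0.001 0 180;0.134 0.0697 -0.001 0 180;0.139 0.0697 -0.001 0 180;0.139 0.0697 -0.001 0 180;0.139 0.0697 -0.001 0 180")

```text
clock: 17.88
position: [0.5986, 0.12, 0.0224]
ee_rot: [0.028, 1.569, -0.027]
force: [0.7, 0.5, -0.0]
width: 0.482
```

Run:
```python
from h import *
plan(.5965,.1194,.012,-2)
```

```text
shift [ 0.0104 -0.0007 -0.0021] turn -0.0004 | pos [0.5986 0.12   0.0224] jaw yaw -2.03 w 0.482 t 17.88 F [ 0.7  0.5 -0. ] down [ 0.002  0.001 -1.   ]
```

>>> move_arm(steps="0.002 -0.0005 -0.001 0 180;0.004 -0.0005 -0.001 0 180;0.006 -0.0005 -0.001 0 180;0.008 -0.0005 -0.001 0 180;0.009 -0.0005 -0.001 0 180;0.0095 -0.0005 -0.001 0 180;0.0095 -0.0005 -0.001 0 180")

```text
clock: 18.47
position: [0.5968, 0.1193, 0.012]
ee_rot: [0.027, 1.57, -0.028]
force: [-2.3, -1.4, 8.2]
width: 0.476
```

Run:
```python
from h import *
plan(.5965,.1194,.012,-2)
```

```text
shift [ 0.      0.0001 -0.0003] turn -0.0002 | pos [0.5968 0.1193 0.012 ] jaw yaw -2.01 w 0.476 t 18.47 F [-2.3 -1.4  8.2] down [ 0.    -0.001 -1.   ]
```

>>> move_arm(steps="-0.001 0 0 0 128;-0.001 0 0 0 118;-0.001 0 0 0 100;-0.001 0 0 0 60;-0.001 0 0 0 60;-0.001 0 0 0 60;-0.03 0 0 0 60;-0.07 0 0 0 60;-0.11 0 0 0 60;-0.15 0 0 0 60")

```text
clock: 19.3
position: [0.5961, 0.1194, 0.1627]
ee_rot: [0.027, 1.572, -0.027]
force: [1.6, -0.1, -0.7]
width: 0.762
```

Run:
```python
from h import *
d=snap('wrist','w11'); s=snap('side','s11');plan(.452,-.03,.17,-5.2)
cv2.imwrite('pics/w11d.png',np.hstack([cv2.resize(d['img'],(480,360)),cv2.resize(s['img'][140:220,265:345],(320,360))]))
```

```text
shift [-0.0037 -0.1565 -0.1426] turn 0.0557 | pos [0.6001 0.1214 0.1683] jaw yaw -2.01 w 0.767 t 19.40 F [ 0.8  0.3 -0.9] down [ 0.01   0.003 -1.   ]
```

View pics/w11d.png

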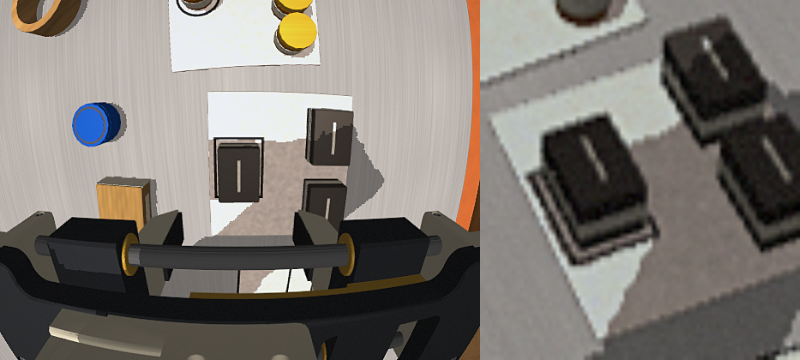

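>>> move_arm(steps="-0.03 -0.175 -0.142 0.053 60;-0.03 -0.175 -0.142 0.053 0;-0.03 -0.175 -0.142 0.053 0;-0.03 -0.175 -0.142 0.053 0;-0.03 -0.175 -0.142 0.053 0;-0.03 -0.175 -0.142 0.053 0;-0.03 -0.175 -0.142 0.053 0;-0.03 -0.175 -0.142 0.053 0")

```text
clock: 20.07
position: [0.4482, -0.0517, 0.1914]
ee_rot: [0.071, 1.569, -0.072]
force: [0.2, 0.5, 0.2]
width: 0.997
```

Run:
```python
from h import *
d=snap('wrist','w12'); plan(.452,.031,.01,-5.2)
hsv=cv2.cvtColor(d['img'],cv2.COLOR_BGR2HSV)
wmask(d,cv2.inRange(hsv,(8,90,60),(28,255,255)),.034,(200,60,340,262))
```

```text
shift [ 0.1814  0.0815 -0.0043] turn 0.0018 | pos [ 0.4489 -0.0506  0.1914] jaw yaw -5.10 w 1.000 t 20.12 F [ 0.   0.8 -0.3] down [ 0.001 -0.    -1.   ]
(240, 60, 62, 133) rect [447.6  16.6 130.5  59.7  84.3] circ [447.4  16.8 142.3]
```

View pics/w12.png

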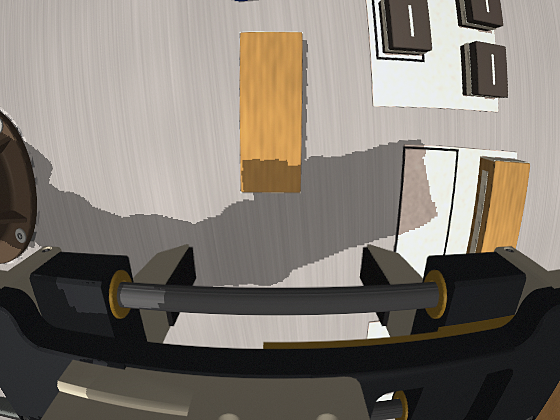

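Run:
```python
from h import *
d=load('w12'); hsv=cv2.cvtColor(d['img'],cv2.COLOR_BGR2HSV)
k,p=wmask(d,cv2.inRange(hsv,(8,90,60),(28,255,255)),.034,(200,20,340,262))
r=cv2.minAreaRect(p); print(r)
a=p.mean(0)
# long edge directions via line fits
c,s=np.cos(np.radians(84.5)),np.sin(np.radians(84.5)); u=(p-r[0])@[c,s]; v=(p-r[0])@[s,-c]
for sg in (1,-1):
    q=p[(abs(u)<70)&(sg*v>25)]; l=cv2.fitLine(q,cv2.DIST_HUBER,0,.01,.01).ravel(); print(np.degrees(np.arctan2(l[1],l[0]))%180,l[2:])
```

```text
(240, 32, 63, 161) rect [449.   30.8 159.   59.7  84.3] circ [449.3  30.9 168.5]
((449.0144348144531, 30.752567291259766), (159.0391082763672, 59.67686462402344), 84.32909393310547)
84.730415 [476.94656   16.148563]
84.37938 [418.3856    19.088512]
```

>>> move_arm(steps="0 0.0815 -0.007 0.005 0;0.01 0.0815 -0.007 0.005 0;0.05 0.0815 -0.007 0.005 0;0.09 0.0815 -0.007 0.005 0;0.13 0.0815 -0.007 0.005 0;0.16 0.0815 -0.007 0.005 0;0.175 0.0815 -0.007 0.005 0;0.181 0.0815 -0.007 0.005 0;0.182 0.0815 -0.007 0.005 0;0.182 0.0815 -0.007 0.005 0", squeeze=25)

```text
clock: 20.95
position: [0.4494, 0.0324, 0.0095]
ee_rot: [0.073, 1.569, -0.071]
force: [0.9, 0.2, 0.3]
width: 1.003
```

>>> move_arm(steps="0 0 0 0 50;0 0 0 0 70;0 0 0 0 85;0 0 0 0 95;0 0 0 0 110;0 0 0 0 140;0 0 0 0 140;0 0 0 0 140")

```text
clock: 21.62
position: [0.4491, 0.0311, 0.0097]
ee_rot: [0.073, 1.569, -0.074]
force: [-0.5, 0.4, 6.2]
width: 0.653
```

Run:
```python
from h import *
plan(.621,-.1045,.13,-4.7)
```

```text
shift [-0.1202 -0.119   0.1838] turn -0.0114 | pos [0.4491 0.0311 0.0097] jaw yaw -5.35 w 0.653 t 21.62 F [-0.5  0.4  6.2] down [ 0.001 -0.    -1.   ]
```

>>> move_arm(steps="-0.01 0 0 0 140;-0.03 0 0 0 140;-0.07 0 0 0 140;-0.11 0 0 0 140;-0.12 0 0 0 140;-0.12 0 0 0 140;-0.12 0 0 0 140")

```text
clock: 22.2
position: [0.4488, 0.0307, 0.1293]
ee_rot: [0.073, 1.569, -0.074]
force: [0.4, -0.8, -2.9]
width: 0.652
```

Run:
```python
from h import *
d=load('w12')
cv2.imwrite('pics/w12c.png',cv2.resize(d['img'][130:260,385:535],None,fx=5,fy=4.6,interpolation=2))
plan(.6212,-.1045,.13,-4.7)
w=snap('wrist','w13');s=snap('side','s13')
cv2.imwrite('pics/w13d.png',np.hstack([cv2.resize(w['img'],(480,360)),cv2.resize(s['img'][100:300,190:370],(320,360))]))
```

```text
shift [-0.0005 -0.1184  0.1843] turn -0.0119 | pos [0.4488 0.0307 0.1293] jaw yaw -5.38 w 0.652 t 22.20 F [ 0.4 -0.8 -2.9] down [ 0.001 -0.001 -1.   ]
```

View pics/w12c.png

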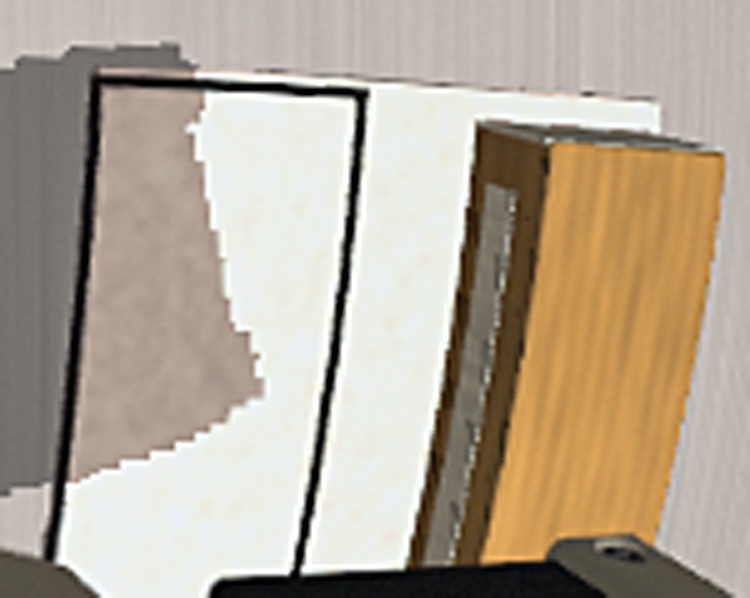

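View pics/w13d.png

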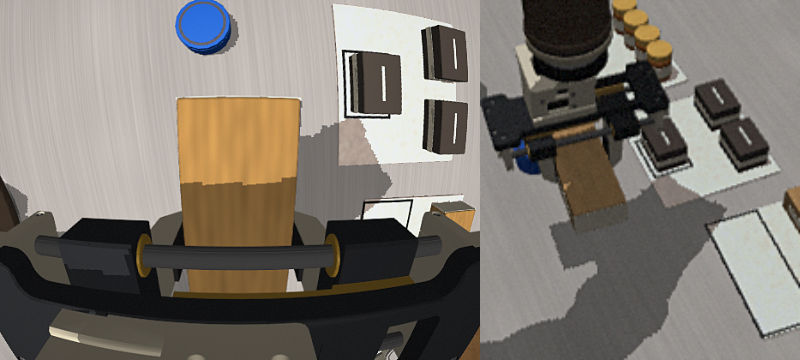

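Run:
```python
from h import *
d=load('w12')
c=np.array([(100,86),(357,98),(72,455),(302,545),(345,200),(88,230)],float); uv=np.c_[385+c[:,0]/5-.4,130+c[:,1]/4.6-.4]
p=onplane(d,uv,.004,True)[:,:2]*1000; print(np.round(p,1))
for a,b in [(0,2),(1,3),(0,5),(1,4)]: print(np.degrees(np.arctan2(*(p[a]-p[b])[::-1])))
u=np.array([np.cos(np.radians(85.3)),np.sin(np.radians(85.3))]); print('centre',(p[0]+p[1])/2-84*u)
w=load('w13'); hsv=cv2.cvtColor(w['img'],cv2.COLOR_BGR2HSV)
k,q=wmask(w,cv2.inRange(hsv,(8,90,60),(28,255,255)),.1293+.0243,(190,100,360,245))
for sg in (1,-1):
    ctr=np.array(cv2.minAreaRect(q)[0]); v=(q-ctr)@[.9957,-.0924]; uu=(q-ctr)@[.0924,.9957]
    m=q[(sg*v>24)&(abs(uu)<35)]; l=cv2.fitLine(m,cv2.DIST_HUBER,0,.01,.01).ravel(); print(np.degrees(np.arctan2(l[1],l[0]))%180,l[2:])
i=q[:,1].argsort()[-40:]; print(q[i].mean(0))
```

```text
[[ 594.1  -18. ]
 [ 662.6  -23.5]
 [ 587.7 -112.9]
 [ 654.4 -146.9]
 [ 659.7  -50.2]
 [ 590.7  -53.8]]
86.12260753192999
86.18362473517188
84.52184257986178
83.81103554151922
centre [ 621.50066126 -104.48093062]
(206, 113, 144, 132) rect [453.4  81.4  57.3  59.4  84.5] circ [453.4  81.   81.8]
84.42733 [482.97552  80.80296]
84.632385 [423.71173   80.096985]
[434.02856 111.78933]
```

>>> move_arm(steps="0 -0.1186 0.1846 -0.013 140;0 -0.1186 0.1846 -0.013 140;0 -0.1186 0.1846 -0.013 140;0 -0.1186 0.1846 -0.013 140;0 -0.1186 0.1846 -0.013 140;0 -0.1186 0.1846 -0.013 140;0 -0.1186 0.1846 -0.013 140;0.03 -0.1186 0.1846 -0.013 140;0.06 -0.1186 0.1846 -0.013 140;0.06 -0.1186 0.1846 -0.013 140")

```text
clock: 23.13
position: [0.6163, -0.1036, 0.0619]
ee_rot: [0.062, 1.582, -0.062]
force: [-2.1, -0.2, -2.8]
width: 0.652
```

>>> move_arm(steps="0.02 0 0 0 140;0.035 0 0 0 140;0.045 0 0 0 140;0.048 0 0 0 140;0.048 0 0 0 140;0.048 0 0 0 140;0.048 0 0 0 140")

```text
clock: 23.72
position: [0.6223, -0.1038, 0.0224]
ee_rot: [0.063, 1.569, -0.063]
force: [0.5, -0.7, -1.5]
width: 0.653
```

Run:
```python
from h import *
plan(.6214,-.1045,.0137,-4.65)
s=snap('side','s14');c=snap('scene','c14');plan(.6214,-.1045,.0137,-4.65)
cv2.imwrite('pics/14d.png',np.hstack([cv2.resize(s['img'][170:320,290:450],(400,400)),cv2.resize(c['img'][180:300,140:270],(400,400))]))
```

```text
shift [ 0.0087 -0.0007 -0.0008] turn 0.0012 | pos [ 0.6223 -0.1038  0.0224] jaw yaw -4.58 w 0.653 t 23.72 F [ 0.5 -0.7 -1.5] down [ 0.001 -0.    -1.   ]
shift [ 0.0086 -0.0005 -0.0008] turn 0.0010 | pos [ 0.6222 -0.104   0.0223] jaw yaw -4.59 w 0.652 t 23.82 F [ 0.4 -0.1 -2.5] down [ 0.001 -0.    -1.   ]
```

View pics/14d.png

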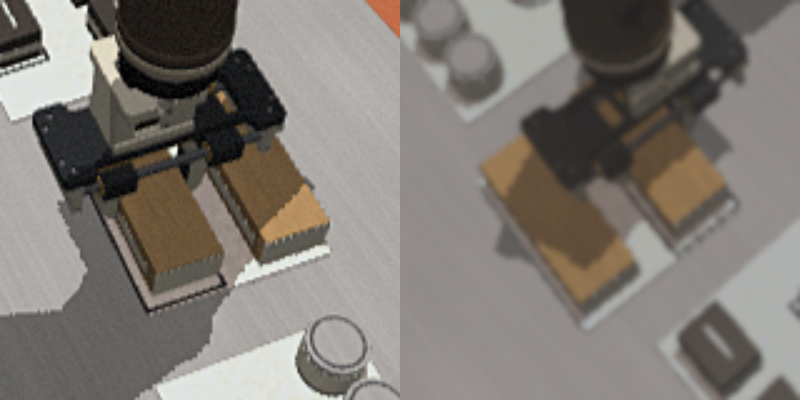

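Level and over the outline. Lowering gently.

>>> move_arm(steps="0.002 -0.0005 -0.0008 0 140;0.004 -0.0005 -0.0008 0 140;0.006 -0.0005 -0.0008 0 140;0.007 -0.0005 -0.0008 0 140;0.0078 -0.0005 -0.0008 0 140;0.0085 -0.0005 -0.0008 0 140;0.0085 -0.0005 -0.0008 0 140")

```text
clock: 24.4
position: [0.6206, -0.1045, 0.0138]
ee_rot: [0.062, 1.57, -0.064]
force: [-5.6, -0.5, 10.1]
width: 0.654
```

Run:
```python
from h import *
plan(.6214,-.1045,.0137,-4.65)
```

```text
shift [0.0001 0.0001 0.0008] turn 0.0010 | pos [ 0.6206 -0.1045  0.0138] jaw yaw -4.59 w 0.654 t 24.40 F [-5.6 -0.5 10.1] down [-0.    -0.001 -1.   ]
```

>>> move_arm(steps="-0.001 0 0.0005 0 80;-0.001 0 0.0005 0 70;-0.001 0 0.0005 0 55;-0.001 0 0.0005 0 45;-0.001 0 0.0005 0 45;-0.02 0 0.0005 0 45;-0.06 0 0.0005 0 45;-0.1 0 0.0005 0 45;-0.14 -0.03 0 0 45;-0.16 -0.07 0 0 45")

```text
clock: 25.23
position: [0.618, -0.1605, 0.172]
ee_rot: [0.059, 1.565, -0.055]
force: [1.3, 0.5, 0.4]
width: 0.826
```

Run:
```python
from h import *
d=snap('wrist','w15');s=snap('side','s15');plan(.6214,-.1045,.0137,-4.65)
cv2.imwrite('pics/15d.png',np.hstack([cv2.resize(d['img'],(480,360)),cv2.resize(s['img'][190:300,310:430],(320,360))]))
hsv=cv2.cvtColor(d['img'],cv2.COLOR_BGR2HSV)
```

```text
shift [ 0.1572  0.0693 -0.0031] turn -0.0071 | pos [ 0.6175 -0.1729  0.1713] jaw yaw -5.06 w 0.828 t 25.33 F [-0.2 -0.3 -1.4] down [ 0.006 -0.006 -1.   ]
```

View pics/15d.png

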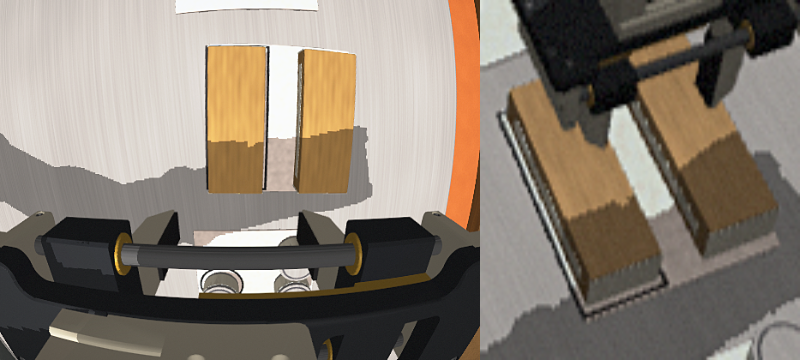

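>>> move_arm(steps="-0.08 0 0 0 45;-0.08 0 0 0 45;-0.08 0 0 0 45;-0.08 0 0 0 45;-0.08 0 0 0 45")

```text
clock: 25.75
position: [0.6157, -0.1653, 0.2469]
ee_rot: [0.063, 1.57, -0.064]
force: [-0.3, -0.7, -0.6]
width: 0.824
```

Run:
```python
from h import *
d=snap('wrist','w16');hsv=cv2.cvtColor(d['img'],cv2.COLOR_BGR2HSV)
plan(.45,-.1,.25)
cv2.imwrite('pics/w16c.png',cv2.resize(d['img'][40:260,200:420],None,fx=2.7,fy=2.7,interpolation=2))
m=cv2.inRange(hsv,(8,90,60),(28,255,255)); n,l,st,c=cv2.connectedComponentsWithStats(m)
for i in range(1,n):
    if st[i,4]>800: print(st[i]); wmask(d,(l==i).astype(np.uint8)*255,.038)
```

```text
shift [-0.0036  0.0518 -0.17  ] turn 0.0000 | pos [ 0.6153 -0.1653  0.2461] jaw yaw -4.60 w 0.822 t 25.80 F [-0.1 -0.7 -0.4] down [-0.002 -0.    -1.   ]
[  489     0    71   271 15701]
(491, 0, 69, 271) rect [ 996.  -126.   175.6  447.8    3.6] circ [1041.2 -122.9  455.4]
[ 251   61   54  139 7328]
(251, 61, 54, 139) rect [ 620.4 -104.3  158.7   59.7   85.2] circ [ 620.3 -104.6  168.5]
[ 334   63   57  137 6864]
(334, 63, 57, 137) rect [ 718.6 -112.1  158.7   64.4   85.2] circ [ 720.7 -112.4  168.4]
[ 232  318  271   31 2031]
(232, 319, 270, 30) rect [ 755.9 -407.8   22.1  451.3   85.4] circ [ 755.1 -417.5  451.3]
```

View pics/w16c.png

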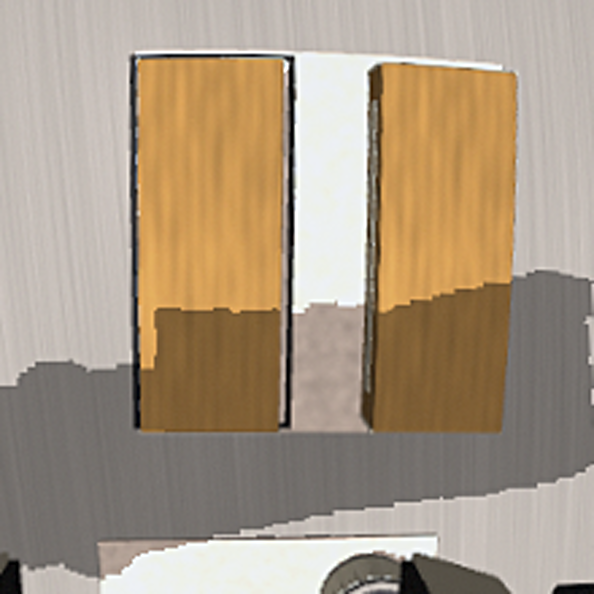

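>>> move_arm(steps="-0.05 -0.4 -0.18 0 45;-0.05 -0.4 -0.18 0 45;-0.05 -0.4 -0.18 0 45;-0.05 -0.4 -0.18 0 45;-0.05 -0.4 -0.18 0 45;-0.05 -0.4 -0.18 0 45;-0.05 -0.4 -0.18 0 45;-0.05 -0.4 -0.18 0 45;-0.05 -0.4 -0.18 0 45;-0.05 -0.4 -0.18 0 45")

```text
clock: 26.63
position: [0.4145, -0.5292, 0.293]
ee_rot: [0.064, 1.572, -0.062]
force: [0.1, -0.9, 0.8]
width: 0.824
```

>>> move_arm(steps="0 -0.05 -0.02 0 45;0 -0.05 -0.02 0 45;0 -0.05 -0.02 0 45;0 -0.05 -0.02 0 45;0 -0.05 -0.02 0 45")

```text
clock: 27.05
position: [0.3932, -0.5747, 0.2933]
ee_rot: [0.063, 1.571, -0.06]
force: [1.3, 0.6, 1.2]
width: 0.825
```

Run:
```python
from h import *
s=snap('side','s17');c=snap('scene','c17');plan(.4,-.55,.3)
cv2.imwrite('pics/17d.png',np.hstack([cv2.resize(s['img'][90:400,220:480],(400,477)),cv2.resize(c['img'][140:390,120:395],(400,364)).copy() if 0 else cv2.resize(c['img'][140:390,120:340],(400,477))]))
```

```text
shift [-0.0058  0.0248  0.0044] turn 0.0000 | pos [ 0.3937 -0.5744  0.2942] jaw yaw -4.44 w 0.821 t 27.15 F [ 1.1  0.6 -0.7] down [-0.     0.001 -1.   ]
```

View pics/17d.png

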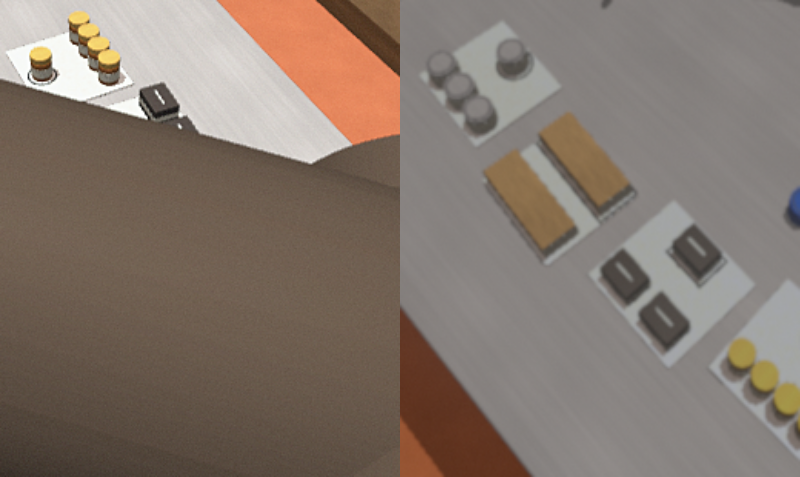

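View pics/c17.png

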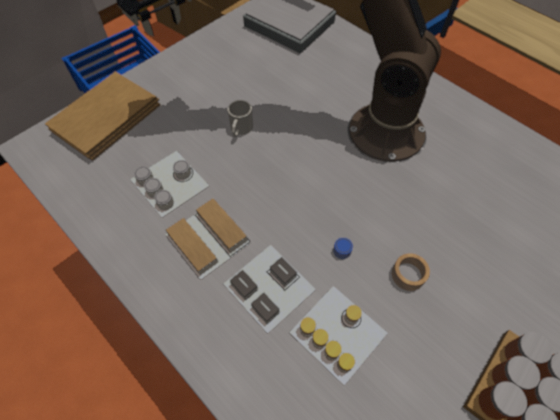

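Run:
```python
from h import *
d=load('w11');hsv=cv2.cvtColor(d['img'],cv2.COLOR_BGR2HSV)
cv2.imwrite('pics/chk.png',np.hstack([cv2.resize(d['img'][145:245,235:325],(360,400),interpolation=2),cv2.resize(load('w8')['img'][150:240,235:325],(400,400),interpolation=2)]))
for t in ['scene0','c17']:
    s=load(t);P=cloud(s)
    for nm,x,y in [('mug',.338,-.348),('tape',.362,.354)]:
        m=(s['z_map']>0)&(P[...,2]>.03)&(np.hypot(P[...,0]-x,P[...,1]-y)<.08); print(t,nm,m.sum(),np.round(P[m].mean(0),4))
s=load('c17');P=cloud(s)
for nm,x,y,h in [('box',.5965,.118,.040),('tin',.5823,-.335,.040),('jar',.5573,.324,.054)]:
    m=(s['z_map']>0)&(abs(P[...,2]-h)<.006)&(np.hypot(P[...,0]-x,P[...,1]-y)<.05); q=(P[m][:,:2]*1000).astype(np.float32); r=cv2.minAreaRect(q);print(nm,np.round(np.r_[r[0],r[1],r[2]],1))
```

```text
scene0 mug 591 [ 0.3297 -0.3466  0.0606]
scene0 tape 498 [0.3621 0.3565 0.0413]
c17 mug 587 [ 0.33   -0.3464  0.061 ]
c17 tape 504 [0.3626 0.3564 0.0412]
box [598.2 119.8  61.4  45.5  88.9]
tin [ 583.9 -331.2   51.4   48.1   81.7]
jar [558.5 324.8  35.7  36.1  70.2]
```

View pics/chk.png

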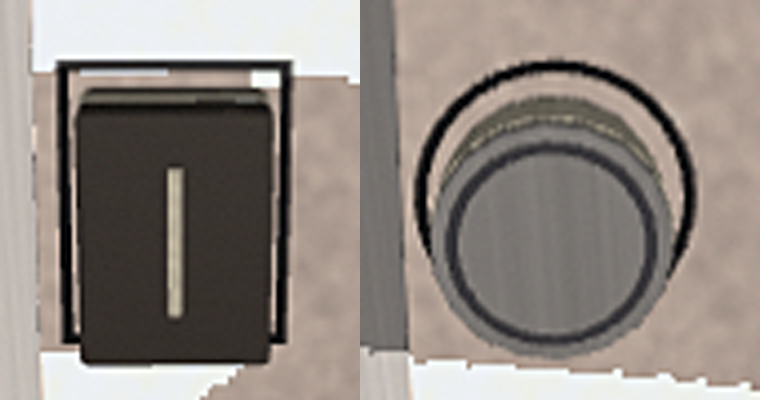

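Run:
```python
from h import *
d=load('w8'); f=400/90
for nm,pts,h in [('tintop',[(431,240),(671,240),(551,122),(551,357)],.040),('ring',[(415,192),(697,192),(555,61)],.004)]:
    uv=[(235+(a-360)/f,150+b/f) for a,b in pts]; print(nm,np.round(onplane(d,uv,h,True)*1000,1).tolist())
d=load('w11'); pts=[(78,105),(273,105),(270,363),(80,363)]; p=onplane(d,[(235+a/4,145+b/4) for a,b in pts],.040,True)*1000; print(np.round(p,1).tolist(),p.mean(0))
print(arm.sign_off())
```

```text
tintop [[557.6, -333.2, 40.0], [606.1, -337.3, 40.0], [583.8, -311.1, 40.0], [579.7, -360.4, 40.0]]
ring [[551.3, -331.4, 4.0], [615.0, -336.8, 4.0], [585.4, -304.3, 4.0]]
[[576.9, 150.0, 40.0], [619.7, 148.5, 40.0], [618.2, 88.1, 40.0], [574.1, 89.6, 40.0]] [597.21629097 119.03854939  40.        ]
the job is handed in; nothing more can be done
None
```

The jar, tin, small box and long carton now stand inside their outlines. I took the stack apart from the top in that order, one thing at a time. The job was handed in at about 27 s of the 104 s allowed, with the gripper holding nothing and the arm drawn well back.

These are the wrist-camera readings after each placing, against the outline centres:

| Item | Off the outline centre | Angle to the outline |
|---|---|---|
| Jar | under 0.5 mm | round, not needed |
| Tin | about 0.6 mm | round, not needed |
| Small box | about 1.2 mm | within about 1° |
| Long carton | about 1 mm | 0.1° |

- **Standing flat:** every item stands upright and flat.
- **Bystanders:** the mug and tape roll measured unchanged to within 1 mm. The blue tin looks unmoved in the last scene picture, but I did not measure it.
- **Disagreements:** in the final scene-camera depth reading the tin sat about 4 mm, the box about 2.5 mm and the jar about 1.3 mm off centre. I put this down to that camera's calibration and coarse depth and trusted the wrist view, so I did not adjust anything. In the last side view the arm hid the tin, carton and placed box, so only the scene camera showed them after the arm was drawn back.

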